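Stow a wood-burning pen by way of the sloping V-rest

TASK

The wood-burning pen stands tip-down in the wooden block stand: lift it out by its butt end, lean it tip-down in both notches of the sloping V-rest with its tip at the foot plate, and let go. Then take it by its middle and lay it level in the two notches of the low cradle, with its tip inside the three-walled steel guard, and leave it there. Do not drop the pen, and leave the other things on the table where they are.

Things in the scene. Friction and masses are not known exactly. Their poses are not given: they have to be found in the camera images.
- pen: Cordless wood-burning pen, 180 mm long, about 70 g: straight round barrel 16 mm thick from 27 to 180 mm from the tip (cork, then dark wood, flat brass butt), narrowing steel nose, copper tip 5 mm thick. Origin at the end of the tip; z axis along the pen to the butt. It starts upright, tip down, loose in the stand's bore, its top 80 mm standing out, butt 190 mm above the table.
- pen_mid (a point): Middle of the pen, on its axis, 90 mm from the tip: where to take it from the side.
- pen_butt (a point): Centre of the pen's flat butt end, 180 mm from the tip.
- pen_tip (a point): End of the pen's tip.
- stand: Wooden block 64 x 64 mm, 110 mm high, on a foot 90 x 90 x 8 mm, fixed, with one upright bore of 19 mm in the middle of its top, 100 mm deep. Origin at the middle of its underside, z up.
- rest: Sloping V-rest, fixed: dark steel base 170 x 80 x 10 mm, aluminium posts 10 mm wide carrying two V-notches and, at the low end, a foot plate. The pen leans in it at 45 degrees. Origin at the table under the middle of the seated pen; z up, x level towards the low (tip) end; the butt leans to -x, roughly to the robot's right.
- rest_trough: Seat of the V-rest. Origin where the middle of the seated pen lies, on its axis, 90 mm above the table. x along the seated pen, down to its tip; z straight out of the V, 45 degrees up; y level, across. 90-degree notches, 14 mm long, centred at x = -34 and +34 mm; walls reach z = +4, y = +-19 mm. The 54 mm gap between them is free for fingers. Friction can hold the pen where it is let go.
- rest_foot (a point): Middle of the foot plate's face (28 mm wide, 24 mm high), where the seated pen's tip touches: 90 mm from the seat's origin along its x. Beyond the upper notch, the butt end of the seated pen stands free for the fingers.
- cradle: Low level cradle, fixed: plywood base 230 x 70 x 12 mm, two aluminium V-notches (90 degrees, 14 mm long) at x = -34 and +34 mm, a steel guard at one end. Origin at the underside, below the middle of the centred pen; z up; x level, towards the guard. A seated pen's axis is 50 mm above the table; notch walls reach 54 mm and y = +-19 mm. The 54 mm gap between is free for fingers, down to the base.
- cradle_guard (a point): Where the tip of the centred pen lies in the guard, x = 90 mm, 50 mm above the table. The guard is open on top and towards the notches: side walls from x = 65 to 110 mm, 41 mm apart, and an end wall at x = 110 mm, all 62 mm high.
- plaque: Bystander: wooden plaque 110 x 150 x 8 mm with a burnt drawing. Origin at its underside.
- phone: Bystander: black phone 72 x 150 x 9 mm. Origin at its underside.
- biro: Bystander: white ball pen 120 mm long, 9 mm thick. Origin at its underside.
- sander: Bystander: cork sanding block 60 x 100 x 30 mm. Origin at its underside.
- tin: Bystander: round steel tin 56 mm wide, 30 mm high. Origin at its underside.
- mug: Bystander: white mug 80 mm wide, 90 mm high. Origin at its underside.
- water: Bystander: water bottle 64 mm wide, 200 mm high. Origin at its underside.

How it is judged (in metres and radians):
On the way, in this order (a step that is already met when the one before it is completed fails the run):
1. the pen is held near its butt end (grasped within 60 mm of the end), its tip above the stand's top (distance between the grasp point and pen_butt below 0.06 m and contact force between the fingers and pen above 1 N and z of pen_tip in the frame of stand above 0.11 m), for 0.1 s.
2. the pen leans in both notches of the V-rest, tip down, its tip within 15 mm of the foot plate, let go and still (x of pen_mid in the frame of rest_trough between -0.015 and 0.006 m and y of pen_mid in the frame of rest_trough between -0.005 and 0.005 m and z of pen_mid in the frame of rest_trough between -0.005 and 0.005 m and x of pen_tip in the frame of rest_trough above 0.06 m and angle between the z axis of pen and the x axis of rest_trough, either way round below 0.1 rad and contact force between the fingers and pen below 0.1 N and linear speed of pen below 0.03 m/s), for 0.3 s.
3. the pen is held by its middle (grasped within 30 mm of it), lifted more than 30 mm from its seat in the V-rest (distance between the grasp point and pen_mid below 0.03 m and contact force between the fingers and pen above 1 N and distance between pen_mid and rest_trough above 0.03 m and contact force between pen and rest below 0.05 N), for 0.1 s.
At the end, for the whole second after the job is handed in: The pen lies at rest in both notches of the cradle: its middle within 15 mm lengthwise of the cradle's middle, within 5 mm sideways and 5 mm in height of its seated place, its axis within 0.1 rad of the cradle's, its tip inside the guard; the bystanders are within 40 mm of where they were (x of pen_mid in the frame of cradle between -0.015 and 0.015 m and y of pen_mid in the frame of cradle between -0.005 and 0.005 m and z of pen_mid in the frame of cradle between 0.045 and 0.055 m and x of pen_tip in the frame of cradle above 0.06 m and angle between the z axis of pen and the x axis of cradle, either way round below 0.1 rad and linear speed of pen below 0.03 m/s); the robot touches nothing.
It fails at once if the pen is dropped or knocked: it moves faster than 0.6 m/s (a fall of about 2 cm) while not held (linear speed of pen above 0.6 m/s and contact force between the fingers and pen below 0.1 N).
It fails at once if a bystander is pushed more than 40 mm (distance of any of plaque, phone, biro, sander, tin, mug, water from where it was at the start of the episode above 0.04 m).
It also fails if it takes over 59 s, if anything falls off the work surface, if the arm or the gripper's body presses on something with over 40 N, if the wrist force passes 120 N, or if a joint passes its speed limit or range.

ROBOT

A 6-joint arm with a two-finger parallel gripper is mounted at the origin on the work surface. World frame = base frame: x ahead of the robot, y to its left, z up, the work surface at z = 0. Lengths are in m, angles in degrees, forces in N, time in s.
With the tool pointing down it reaches from about 0.25 to 0.775 m from the base axis. Payload 8.9 kg.
Tool frame: the origin (TCP) lies midway between the tips of the shut fingers; the grasp point (between the pads) lies 19 mm behind it; z points along the fingers, x is the direction in which the jaws open and shut, and the axes are right-handed (so a half turn about z gives the same grasp; the last joint's range is limited). The gripper opens to 85 mm and grips with 20 to 120 N. Pads are 22 mm wide; open, the fingers measure 114 mm over their backs; the gripper's body (76 mm by 85 mm) begins 54 mm behind the grasp point. The pads swing forward as they close: fully open they stand 13 mm farther back than shut.
Start: joints at [-7.981, 16.656, -8.789, 64.555, 0, 82.019], TCP at [0.525, 0, 0.231] pointing down, gripper open.
Joint ranges: [-144.48, 144.48], [-52.06, 99.96], [-74.48, 78.29], [-112.23, 115.85], [-86.99, 84.42], [-180, 180]. Speed limits (degrees/s): [127.2, 127.2, 159.86, 180, 180, 180].

INTERFACE

Orientations are given as a 3x3 rotation matrix whose columns are the frame's x, y, z axes.
In Python, from rig import r, imaging, workorder gives the robot as it stands.
- The arm moves only by the tool jog_arm, never from a script. Its argument "motion" is a list of rows, each a list of 7 numbers: the closure, from -1 (fully open) to 1 (shut), so that 0 is half open, then the shift along the tool's x, y, z in mm, then the turn, a rotation vector about the tool's x, y, z in degrees. In form: [[gripper, x, y, z, wx, wy, wz], ...]. A call has 1 to 12 rows; each row shifts and turns the commanded pose from where the row before left it, along the tool's axes as they then stand; what a row does not reach is not made up. A row lasts 1/12 s, in which the tool goes at most 41.7 mm and 7.16 degrees, less where a joint would pass 70% of its speed; a pose out of reach is approached as far as the arm can. A call is refused whole if a number of a shift passes 41.7 or a number of a turn 7.16, either way. A call with a gripper value outside its range is refused whole. The fingers move at their own pace and stop on an object; "force" is the grip in N (left out, the last holds). Time passes only in rows, so rows that do not move let the fingers close. It gives the time, the measured TCP pose, the force and the opening at its end, in the units of the state.
- r.get_obs(): the state, without advancing time (a new reading comes with each control period).
- imaging.snapshot(name): name is "scene" or "side" or "wrist"; returns (picture, depth): 400x640x3 uint8, blue, green, red; 400x640 float32, m along the optical axis (not along the pixel's ray), 0 where there is no reading.
- imaging.calibration(name): a dict with "mtx" (3x3 intrinsics, pixels), "cam_to_world" (4x4, takes a point from camera to world coordinates). Camera axes: x right, y up, looking along -z (the intrinsics and any distortion apply to the point x, -y, -z); pixel columns grow to the right and rows downward; lengths in m; the calibration is good to about 2 mm. A picture is of the moment at which its call begins: read the wrist's pose just before it. calibration takes no time and is no camera call; for the wrist camera it gives the pose at the moment of the call.
- workorder.hand_in(): hands the job in, once; it reports no verdict.
The state is a dict: "time": time; "joints": joint angles; "joint_velocities": joint speeds; "effort": joint torques, N m; "position": TCP position; "tcp_rot": TCP orientation; "contact_force": force on the tool from outside, world axes, zero at the start; "ft_torque": the same for the moment, N m; "width": finger opening in m.
Only numpy, scipy, OpenCV 4.12 (cv2) and the standard library are available. Lean on these libraries where they do the work, as an engineer would, in place of code of your own. Each camera call takes 0.05 s, during which the arm holds its last target.

## Working session

There is one attempt and no reset: what is moved stays moved. The work goes in short steps, Python scripts to look and compute and a tool call to move; the robot and the scene stay as the last step left them, time stands still between calls to the robot, and variables do not carry over. Pictures are saved under pics/ and viewed, and the job is handed in when it is done.

Besides the shell and the picture viewer there is one more tool, called after "Request:" as a command line: name --pt "numbers of a row" for each row, then --argument value for the rest. jog_arm: Moves the arm, as the interface text tells. Its arguments: {"type":"object","properties":{"motion":{"type":"array","items":{"type":"array","items":{"type":"number"}}},"force":{"type":"number"}},"required":["motion"]}

```bash
ls -la; mkdir -p pics; python3 - <<'E'
from rig import r, imaging, workorder
import cv2,numpy as np
for n in ["scene","side","wrist"]:
    c=imaging.calibration(n)
    p,d=imaging.snapshot(n)
    cv2.imwrite(f"pics/{n}0.png",p); np.save(f"pics/{n}0d.npy",d)
    print(n,c)
print(r.get_obs())
E
```

```text
total 12
drwxr-xr-x  3 agent agent 4096 Dec  7 13:58 .
drwxr-xr-x 23 root  root  4096 Dec  7 13:58 ..
drwxr-xr-x  2 agent agent 4096 Dec  7 13:58 pics
scene {'mtx': array([[424.68477132,   0.        , 317.66839613],
       [  0.        , 424.68477132, 196.53754483],
       [  0.        ,   0.        ,   1.        ]]), 'cam_to_world': array([[ 0.19739379, -0.52933919,  0.8251277 ,  1.53192774],
       [ 0.98003551,  0.12698182, -0.15299022, -0.28213874],
       [-0.0237925 ,  0.83885376,  0.54383663,  0.83020968],
       [ 0.        ,  0.        ,  0.        ,  1.        ]])}
side {'mtx': array([[412.11817859,   0.        , 318.95118384],
       [  0.        , 412.11817859, 201.38069104],
       [  0.        ,   0.        ,   1.        ]]), 'cam_to_world': array([[ 0.87247313,  0.34852263, -0.34252389,  0.03343279],
       [-0.48854862,  0.63722332, -0.59604252, -0.87478574],
       [ 0.0105299 ,  0.68737066,  0.72623047,  1.11458567],
       [ 0.        ,  0.        ,  0.        ,  1.        ]])}
wrist {'mtx': array([[320.96636745,   0.        , 313.62915243],
       [  0.        , 3
[... 538 characters left out ...]

        1.02599457e-03,  8.20187448e+01]), 'joint_velocities': array([ 0.06197379, -0.09441832,  0.12612742,  0.032151  , -0.09314471,
       -0.0445607 ]), 'effort': array([ 1.43475558e-03, -5.37369597e+01,  3.31521606e+01,  1.14745408e-02,
       -1.60248046e-04, -2.47105180e-05]), 'position': array([5.24678196e-01, 4.12204840e-05, 2.30844644e-01]), 'tcp_rot': array([[ 9.99999495e-01, -2.67942104e-05, -1.00482427e-03],
       [-2.66344633e-05, -9.99999987e-01,  1.58993191e-04],
       [-1.00482852e-03, -1.58966348e-04, -9.99999483e-01]]), 'contact_force': array([0.19116029, 0.13905527, 0.07909691]), 'ft_torque': array([-0.0099833 , -0.00316347, -0.02512582]), 'width': 0.08570975928863443}
```

View pics/scene0.png

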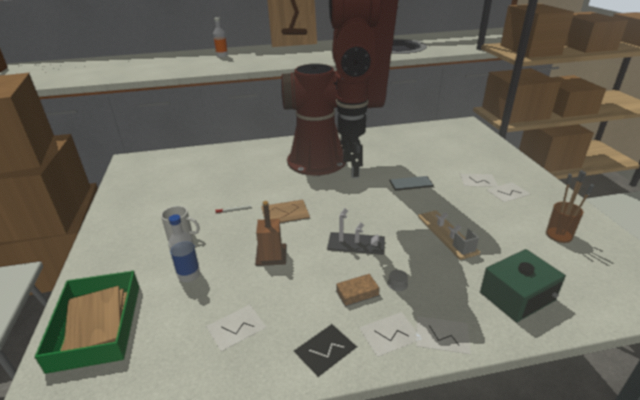

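View pics/side0.png

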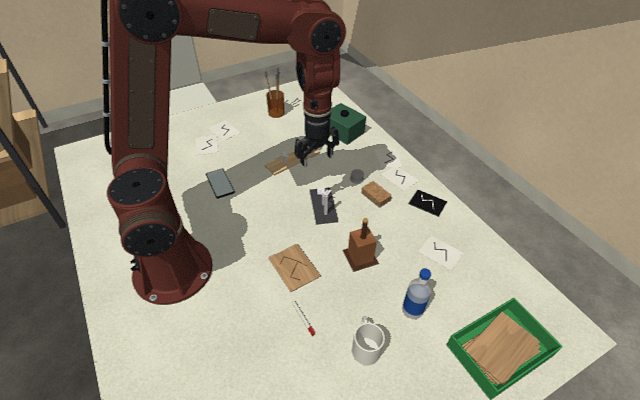

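View pics/wrist0.png

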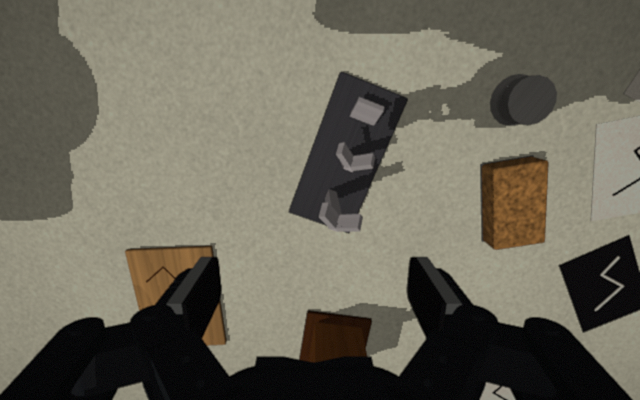

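```bash
python3 - <<'E'
import cv2,numpy as np
def crop(n,x0,y0,x1,y1,s):
    im=cv2.imread(f"pics/{n}0.png")[y0:y1,x0:x1]
    return cv2.resize(im,None,fx=s,fy=s,interpolation=cv2.INTER_CUBIC)
cv2.imwrite("pics/c1.png",crop("scene",240,190,400,290,5))
cv2.imwrite("pics/c2.png",crop("scene",400,190,500,270,7))
cv2.imwrite("pics/c3.png",crop("side",250,140,400,280,4))
E
```

```text
(no output)
```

View pics/c1.png

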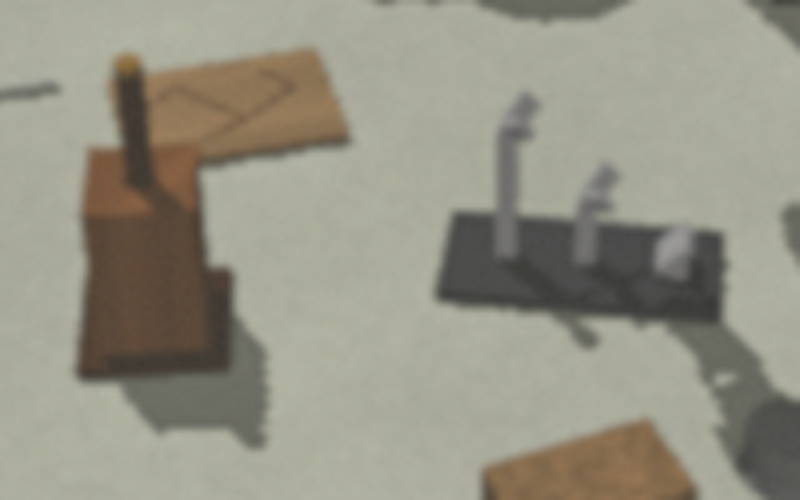

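View pics/c2.png

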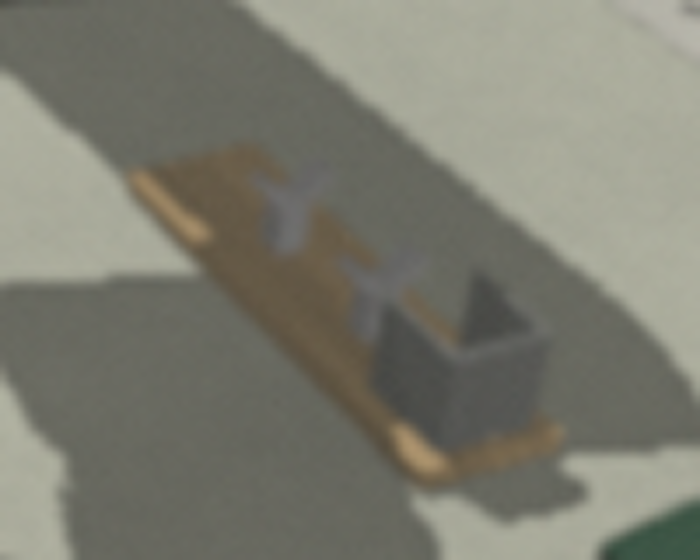

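View pics/c3.png

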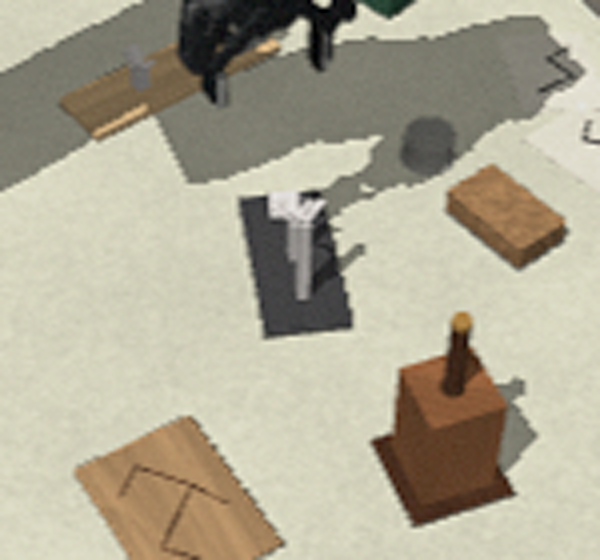

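```bash
cat > h.py <<'E'
import cv2,numpy as np
def ray(c,uv,z):
    M=c["cam_to_world"];K=c["mtx"]
    uv=np.atleast_2d(uv).astype(float)
    d=np.c_[(uv[:,0]-K[0,2])/K[0,0],-(uv[:,1]-K[1,2])/K[1,1],-np.ones(len(uv))]@M[:3,:3].T
    t=(z-M[2,3])/d[:,2]
    return M[:3,3]+d*t[:,None]
def proj(c,P):
    M=c["cam_to_world"];K=c["mtx"]
    p=(np.atleast_2d(P)-M[:3,3])@M[:3,:3]
    return np.c_[K[0,0]*p[:,0]/-p[:,2]+K[0,2],K[1,1]*-p[:,1]/-p[:,2]+K[1,2]]
def cloud(c,d):
    M=c["cam_to_world"];K=c["mtx"]
    v,u=np.mgrid[:400,:640]
    P=np.stack([(u-K[0,2])/K[0,0]*d,-(v-K[1,2])/K[1,1]*d,-d],-1)
    return P@M[:3,:3].T+M[:3,3]
def tri(cs,uvs):
    A=np.zeros((3,3));b=np.zeros(3)
    for c,uv in zip(cs,uvs):
        o=c["cam_to_world"][:3,3];q=ray(c,uv,0)[0]-o;q/=np.linalg.norm(q)
        W=np.eye(3)-np.outer(q,q);A+=W;b+=W@o
    return np.linalg.solve(A,b)
E
python3 - <<'E'
from rig import imaging
from h import *
S,D,W=[imaging.calibration(n) for n in("scene","side","wrist")]
b=[(265.4,203),(365.3,220.5)]
print("butt",ray(S,b[0],.19),ray(D,b[1],.19),tri([S,D],b))
# stand top corners in side crop
sc=np.array([(401,371),(474,353),(505,400),(430,430)])/4+[250,140]
t=ray(D,sc,.11);print("stand top side",t,t.mean(0))
sc=np.array([(90,150),(198,150),(200,212),(84,215)])/5+[240,190]
t=ray(S,sc,.11);print("stand top scene",t,t.mean(0))
# rest base corners wrist
im=cv2.imread("pics/wrist0.png")
d=np.load("pics/wrist0d.npy");P=cloud(W,d)
hsv=cv2.cvtColor(im,cv2.COLOR_BGR2HSV)
m=((im.max(2)<75)&(P[...,2]>.004)&(P[...,2]<.016)).astype(np.uint8)*255
m[:,:270]=0;m[:,430:]=0;m[245:]=0
m=cv2.morphologyEx(m,cv2.MORPH_CLOSE,np.ones((5,5)))
cn=max(cv2.findContours(m,0,2)[0],key=cv2.contourArea)
h=cv2.convexHull(cn)[:,0]
Q=ray(W,h,.01)[:,:2]
rr=cv2.minAreaRect((Q*1000).astype(np.float32));print("rest base",rr,cv2.boxPoints(rr))
# cradle scene
sc=np.array([(133,172),(250,145),(560,432),(440,470)])/7+[400,190]
t=ray(S,sc,.012);print("cradle scene",t,t.mean(0), t[2]-t[1],t[3]-t[0])
sc=np.array([(60,100),(96,132),(205,60),(278,45)])/4+[250,140]
print("cradle side",ray(D,sc,.012))
# wrist depth sanity
print([P[y,x] for x,y in[(335,360),(340,325),(250,150),(515,190)]])
sel=(P[...,2]>.03)&(P[...,2]<.16);sel[:,:270]=0;sel[:,430:]=0;sel[245:]=0
n,l,st,ce=cv2.connectedComponentsWithStats(sel.astype(np.uint8))
for i in range(1,n):
    if st[i,4]>50:
        q=P[l==i];print(st[i],q.min(0),q.max(0),np.median(q,0))
E
```

```text
butt [[ 0.55905906 -0.2469419   0.19      ]] [[ 0.55192606 -0.24995251  0.19      ]] [ 0.55394012 -0.24708043  0.18640075]
stand top side [[ 0.5271756  -0.21547994  0.11      ]
 [ 0.58767647 -0.22780562  0.11      ]
 [ 0.58228829 -0.27853177  0.11      ]
 [ 0.51574726 -0.27487276  0.11      ]] [ 0.55322191 -0.24917252  0.11      ]
stand top scene [[ 0.521125   -0.27197758  0.11      ]
 [ 0.53550117 -0.21094997  0.11      ]
 [ 0.59376947 -0.2170729   0.11      ]
 [ 0.58179263 -0.28022991  0.11      ]] [ 0.55804707 -0.24505759  0.11      ]
rest base ((559.53369140625, 11.784202575683594), (167.52931213378906, 79.01274871826172), 69.53111267089844) [[493.22928  -52.876415]
 [567.2533   -80.50707 ]
 [625.83813   76.444824]
 [551.8141   104.07548 ]]
cradle scene [[0.47542096 0.25123719 0.012     ]
 [0.46740452 0.31358833 0.012     ]
 [0.69025198 0.34964311 0.012     ]
 [0.7010212  0.29029308 0.012     ]] [0.58352466 0.30119043 0.012     ] [0.22284746 0.03605478 0.        ] [2.25600236e-01 3.90558910e-02 1.11022302e-16]
cradle side [[0.46173971 0.30934038 0.012     ]
 [0.47340369 0.24915301 0.012     ]
 [0.61802593 0.29473115 0.012     ]
 [0.69587369 0.27979091 0.012     ]]
[array([0.52988665, 0.00943738, 0.30391291]), array([ 0.55966929, -0.21728615,  0.00766486]), array([ 0.44982204,  0.01887044, -0.0010846 ]), array([ 0.74781087, -0.02106041,  0.02864681])]
[356  97  28  17 221] [0.56721803 0.0617811  0.03001363] [0.59491897 0.07746425 0.03535754] [0.58063435 0.06875734 0.03210299]
[336 142  39  30 642] [0.5451607  0.00595981 0.03093006] [0.58287915 0.03630933 0.07269523] [0.56199817 0.01956515 0.06404127]
[319 194  44  38 947] [ 0.52855326 -0.03886968  0.03001489] [ 0.56644359 -0.0092639   0.12142635] [ 0.54575423 -0.02575067  0.11101832]
```

```bash
python3 - <<'E'
import cv2,numpy as np
im=cv2.imread("pics/wrist0.png")[60:250,270:430]
cv2.imwrite("pics/c4.png",cv2.resize(im,None,fx=3.15,fy=3.15,interpolation=cv2.INTER_CUBIC))
from rig import imaging
from h import *
W=imaging.calibration("wrist")
d=np.load("pics/wrist0d.npy");P=cloud(W,d)
sel=(P[...,2]>.02)&(P[...,2]<.16);sel[:,:270]=0;sel[:,430:]=0;sel[245:]=0
n,l,st,ce=cv2.connectedComponentsWithStats(sel.astype(np.uint8))
a=np.deg2rad(69.8);c,s=np.cos(a),np.sin(a)
o=np.array([.5595,.0118])
for i in range(1,n):
    if st[i,4]>50:
        q=P[l==i]
        e=(q[:,:2]-o)@np.array([[c,-s],[s,c]])*1000
        for lo in np.arange(-30,31,5):
            k=(e[:,1]>=lo)&(e[:,1]<lo+5)
            if k.sum()>4: print(i,lo,k.sum(),"x %.0f..%.0f"%(e[k,0].min(),e[k,0].max()),"z %.0f..%.0f"%(q[k,2].min()*1e3,q[k,2].max()*1e3))
        print("y ext",np.percentile(e[:,1],[1,99]))
E
```

```text
1 -15 76 x 47..65 z 20..34
1 -10 86 x 48..65 z 20..34
1 -5 88 x 47..65 z 20..34
1 0 89 x 47..65 z 20..35
1 5 88 x 47..66 z 21..34
1 10 76 x 46..65 z 20..35
y ext [-14.17503708  13.50854787]
3 -20 49 x 6..20 z 61..73
3 -15 102 x 2..20 z 60..73
3 -10 99 x -1..17 z 56..69
3 -5 95 x -5..13 z 52..65
3 0 78 x -5..13 z 32..66
3 5 74 x -4..17 z 31..69
3 10 80 x 2..21 z 61..72
3 15 65 x 6..19 z 59..73
y ext [-18.45018963  18.25776325]
4 -20 61 x -43..-28 z 109..121
4 -15 129 x -46..-28 z 107..121
4 -10 126 x -49..-31 z 72..118
4 -5 202 x -53..-35 z 21..114
4 0 159 x -53..-35 z 21..114
4 5 116 x -52..-31 z 21..117
4 10 95 x -46..-28 z 107..121
4 15 88 x -42..-28 z 108..121
y ext [-18.44092951  18.50943925]
```

View pics/c4.png

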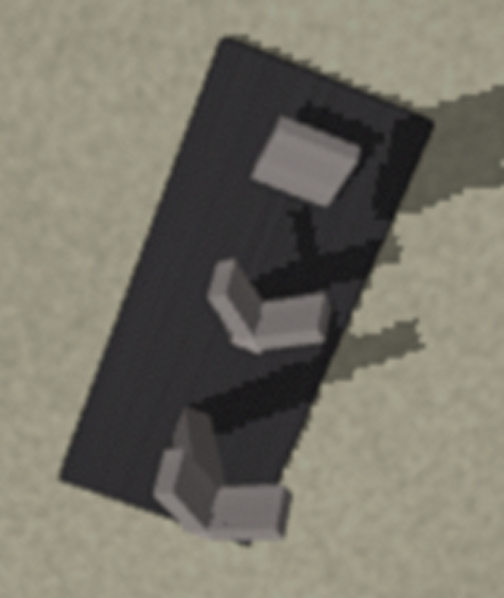

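```bash
python3 - <<'E'
from rig import imaging
from h import *
W=imaging.calibration("wrist")
d=np.load("pics/wrist0d.npy");P=cloud(W,d)
a=np.deg2rad(69.8);c,s=np.cos(a),np.sin(a)
o=np.array([.5595,.0118])
e=(P[...,:2]-o)@np.array([[c,-s],[s,c]])*1000
z=P[...,2]*1000
X=(e[...,0]-z)/2**.5; Z=(e[...,0]+z)/2**.5  # along, out
for yl in(-8,-16,6,14):
    k=(e[...,1]>yl)&(e[...,1]<yl+3)&(z>15)&(z<140)&(np.abs(e[...,0])<95)
    k[250:]=0
    i=np.argsort(e[k][:,0])
    print(yl);print(np.round(np.c_[e[k][i][:,0],z[k][i],X[k][i],Z[k][i]])[::6].astype(int).tolist())
E
```

```text
-8
[[-49, 110, -112, 43], [-47, 111, -112, 46], [-44, 114, -112, 50], [-42, 114, -111, 51], [-41, 112, -109, 50], [-41, 110, -107, 49], [-40, 113, -108, 52], [-39, 109, -105, 50], [-38, 112, -106, 53], [-37, 108, -103, 50], [-36, 108, -102, 51], [-35, 107, -101, 51], [-34, 108, -100, 52], [0, 62, -44, 43], [2, 64, -44, 47], [5, 66, -43, 50], [6, 67, -43, 51], [8, 66, -41, 52], [9, 61, -37, 50], [10, 62, -37, 51], [12, 58, -33, 49], [13, 58, -32, 50], [15, 59, -31, 52], [46, 20, 19, 47], [48, 22, 19, 50], [51, 22, 20, 51], [53, 27, 18, 56], [55, 27, 20, 58], [57, 30, 19, 61], [58, 30, 20, 62], [61, 32, 20, 66], [63, 34, 21, 68], [65, 30, 24, 67]]
-16
[[-44, 114, -112, 49], [-42, 117, -112, 53], [-39, 119, -112, 56], [-37, 118, -110, 57], [-37, 119, -110, 59], [-36, 117, -108, 58], [-34, 116, -106, 58], [-33, 114, -104, 57], [-33, 116, -105, 59], [-31, 113, -102, 58], [-30, 112, -100, 58], [-29, 110, -98, 57], [3, 65, -44, 49], [7, 68, -43, 53], [9, 72, -44, 57], [11, 70, -42, 57], [12, 70, -41, 58], [14, 68, -38, 58], [15, 66, -36, 57], [17, 66, -34, 58], [19, 62, -31, 57], [45, 19, 1
[... 342 characters left out ...]
 -43, 53], [9, 63, -38, 51], [11, 63, -37, 52], [14, 59, -32, 51], [45, 17, 19, 44], [47, 20, 19, 47], [49, 22, 19, 50], [51, 22, 20, 52], [53, 25, 19, 55], [55, 27, 20, 58], [57, 28, 20, 60], [58, 30, 20, 63], [61, 32, 20, 66], [63, 33, 21, 68], [65, 30, 25, 67]]
14
[[-43, 116, -112, 52], [-40, 117, -112, 54], [-38, 120, -112, 58], [-36, 121, -111, 60], [-36, 118, -109, 58], [-35, 118, -108, 59], [-34, 115, -106, 58], [-33, 115, -105, 58], [-32, 115, -104, 59], [-31, 113, -102, 58], [-30, 113, -101, 59], [-28, 112, -99, 59], [7, 68, -44, 53], [9, 70, -43, 56], [11, 73, -44, 59], [12, 69, -40, 57], [13, 69, -39, 58], [15, 67, -37, 58], [16, 65, -34, 57], [17, 64, -33, 57], [19, 62, -31, 58]]
```

Request:
jog_arm --pt "-1 3 27 0 0 0 0" --pt "-1 3 27 0 0 0 0" --pt "-1 4 27 0 0 0 0" --pt "-1 4 27 0 0 0 0" --pt "-1 4 27 0 0 0 0" --pt "-1 4 27 0 0 0 0" --pt "-1 4 27 0 0 0 0" --pt "-1 4 27 0 0 0 0" --pt "-1 0 31 0 0 0 0" --pt "-1 0 0 0 0 0 6.7" --pt "-1 0 0 0 0 0 6.8" --pt "-1 0 0 0 0 0 6.7"

```text
time: 1.15
position: [0.5547, -0.2476, 0.2307]
tcp_rot: [[0.936, -0.352, -0.001], [-0.352, -0.936, 0.001], [-0.001, -0.0, -1.0]]
contact_force: [-0.1, -0.2, -0.4]
width: 0.0854
```

```bash
cat > look.py <<'E'
import sys
from rig import r,imaging
from h import *
def look(n,tag):
    c=imaging.calibration(n);p,d=imaging.snapshot(n)
    cv2.imwrite(f"pics/{n}{tag}.png",p);np.savez(f"pics/{n}{tag}.npz",d=d,M=c["cam_to_world"],K=c["mtx"])
def st():
    o=r.get_obs();print(round(o["time"],2),o["position"].round(4),o["tcp_rot"].round(3).tolist(),o["contact_force"].round(2),o["width"].round(4),o["joints"].round(1))
if __name__=="__main__":
    st()
    for n in sys.argv[2:]: look(n,sys.argv[1])
E
python3 look.py 1 wrist scene side
```

```text
Traceback (most recent call last):
  File "look.py", line 10, in <module>
    st()
    ~~^^
  File "look.py", line 8, in st
    o=r.get_obs();print(round(o["time"],2),o["position"].round(4),o["tcp_rot"].round(3).tolist(),o["contact_force"].round(2),o["width"].round(4),o["joints"].round(1))
                                                                                                                             ^^^^^^^^^^^^^^^^
AttributeError: 'float' object has no attribute 'round'
```

```bash
sed -i 's/o\["width"\].round(4)/round(o["width"],4)/' look.py; python3 look.py 1 wrist scene side
```

```text
1.15 [ 0.5547 -0.2476  0.2307] [[0.936, -0.352, -0.001], [-0.352, -0.936, 0.001], [-0.001, -0.0, -1.0]] [-0.12 -0.23 -0.38] 0.0854 [-31.   25.8   4.8  69.    0.   79.7]
```

View pics/wrist1.png

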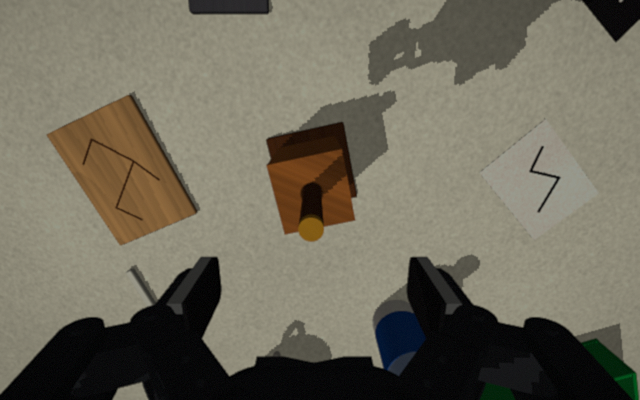

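View pics/side1.png

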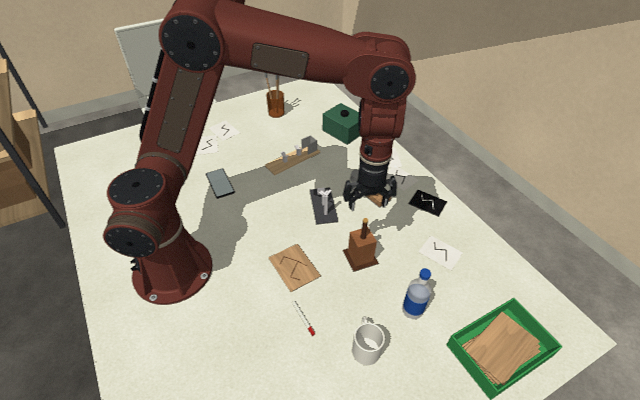

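```bash
cat >> h.py <<'E'
def ld(n,t):
    f=np.load(f"pics/{n}{t}.npz");return {"mtx":f["K"],"cam_to_world":f["M"]},f["d"],cv2.imread(f"pics/{n}{t}.png")
E
python3 - <<'E'
from h import *
c,d,im=ld("wrist",1);P=cloud(c,d)
hsv=cv2.cvtColor(im,cv2.COLOR_BGR2HSV)
m=cv2.inRange(hsv,(15,120,90),(30,255,255));m[:210]=0;m[245:]=0;m[:,295:330]=m[:,295:330];m[:,:295]=0;m[:,330:]=0
cn=max(cv2.findContours(m,0,2)[0],key=cv2.contourArea)
(u,v),rad=cv2.minEnclosingCircle(cn);print(u,v,rad)
print("butt",ray(c,(u,v),.19),np.median(P[m>0],0))
q=ray(c,(311,190),.11);print("bore-ish",q)
k=(P[...,2]>.1)&(P[...,2]<.12);k[:,:250]=0;k[:,380:]=0;k[250:]=0
h=cv2.convexHull(np.argwhere(k)[:,::-1].astype(np.int32))[:,0]
print("stand top",cv2.minAreaRect((ray(c,h,.11)[:,:2]*1000).astype(np.float32)))
S=ld("scene",1);D=ld("side",1)
for n,(c,d,im) in(("scene",S),("side",D)):
    f=5
cv2.imwrite("pics/c5.png",cv2.resize(D[2][125:185,255:335],None,fx=8,fy=8,interpolation=2))
cv2.imwrite("pics/c6.png",cv2.resize(S[2][195:275,405:505],None,fx=7,fy=7,interpolation=2))
E
```

```text
310.3514709472656 228.21287536621094 13.050305366516113
butt [[ 0.55239506 -0.2469781   0.19      ]] [ 0.55221856 -0.24779512  0.18916353]
bore-ish [[ 0.55277794 -0.24518285  0.11      ]]
stand top ((552.2185668945312, -247.34063720703125), (65.35945129394531, 63.77971267700195), 81.57697296142578)
```

View pics/c5.png

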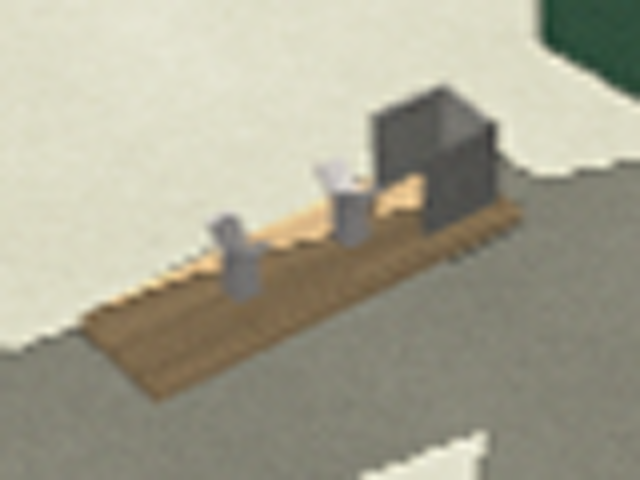

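Request:
jog_arm --pt "-1 -2.4 0.4 20 0 0 0" --pt "-1 0 0 20 0 0 0" --pt "-1 0 0 20 0 0 0" --pt "-1 0 0 20 0 0 0" --pt "-1 0 0 0 0 0 0" --pt "0.4 0 0 0 0 0 0" --pt "0.6 0 0 0 0 0 0" --pt "1 0 0 0 0 0 0" --pt "1 0 0 0 0 0 0" --pt "1 0 0 0 0 0 0" --pt "1 0 0 0 0 0 0" --pt "1 0 0 0 0 0 0" --force 60

```text
time: 2.3
position: [0.5529, -0.2467, 0.152]
tcp_rot: [[0.939, -0.345, 0.001], [-0.345, -0.939, -0.001], [0.001, 0.0, -1.0]]
contact_force: [-1.3, -0.6, 4.5]
width: 0.0146
```

```bash
python3 look.py 2 wrist
```

```text
2.3 [ 0.5529 -0.2467  0.152 ] [[0.939, -0.345, 0.001], [-0.345, -0.939, -0.001], [0.001, 0.0, -1.0]] [-1.33 -0.65  4.54] 0.0146 [-31.   28.2  -3.5  58.2  -0.   79.2]
```

View pics/wrist2.png

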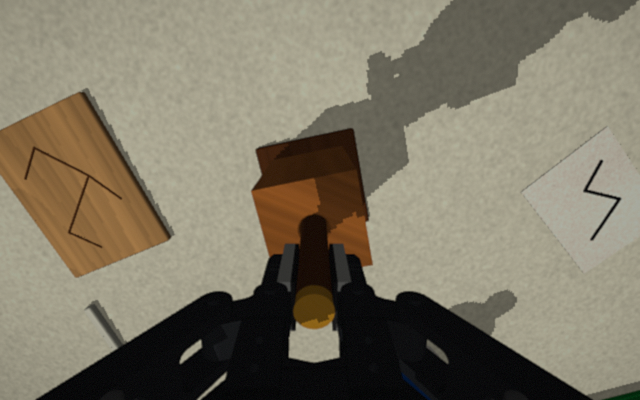

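Request:
jog_arm --pt "1 0 0 -10 0 0 0" --pt "1 0 0 -20 0 0 0" --pt "1 0 0 -20 0 0 0" --pt "1 0 0 -20 0 0 0" --pt "1 0 0 -20 0 0 0" --pt "1 0 0 -20 0 0 0" --pt "1 0 0 -20 0 0 0" --pt "1 0 0 -15 0 0 0" --pt "1 0 0 0 0 0 0" --pt "1 0 0 0 0 0 0"

```text
time: 3.18
position: [0.5529, -0.2467, 0.2968]
tcp_rot: [[0.939, -0.345, 0.001], [-0.345, -0.939, -0.001], [0.001, 0.0, -1.0]]
contact_force: [-0.7, 0.1, -1.0]
width: 0.0143
```

```bash
python3 look.py 3 wrist scene side
```

```text
3.18 [ 0.5529 -0.2467  0.2968] [[0.939, -0.345, 0.001], [-0.345, -0.939, -0.001], [0.001, 0.0, -1.0]] [-0.69  0.09 -0.95] 0.0143 [-31.   24.5  12.4  77.9   0.   79.2]
```

View pics/wrist3.png

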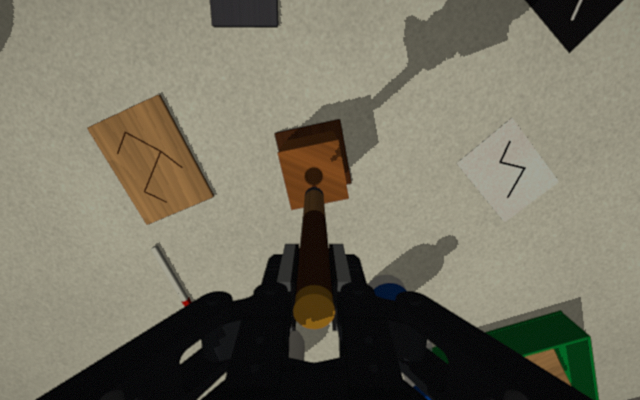

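View pics/scene3.png

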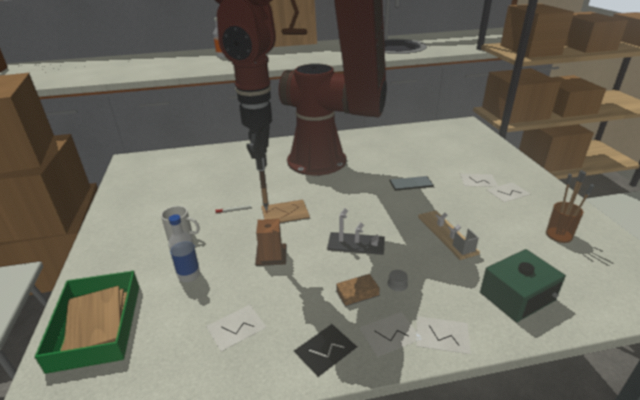

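Request:
jog_arm --pt "1 -6 -16 0 0 0 0" --pt "1 -9 -26 0 0 0 0" --pt "1 -9 -26 0 0 0 0" --pt "1 -9 -26 0 0 0 0" --pt "1 -9 -26 0 0 0 0" --pt "1 -9 -26 0 0 0 0" --pt "1 -9 -26 0 0 0 0" --pt "1 -9 -26 0 0 0 0" --pt "1 -8 -24 0 0 0 0" --pt "1 -6 -16 0 0 0 0" --pt "1 0 0 0 0 0 0"

```text
time: 4.25
position: [0.5559, 0.0092, 0.2956]
tcp_rot: [[0.94, -0.342, -0.002], [-0.342, -0.94, 0.001], [-0.002, -0.001, -1.0]]
contact_force: [-0.3, -0.4, -0.5]
width: 0.0145
```

Request:
jog_arm --pt "1 0 0 0 5 0 0" --pt "1 0 0 0 5 0 0" --pt "1 0 0 0 5 0 0" --pt "1 0 0 0 5 0 0" --pt "1 0 0 0 5 0 0" --pt "1 0 0 0 5 0 0" --pt "1 0 0 0 5 0 0" --pt "1 0 0 0 5 0 0" --pt "1 0 0 0 5 0 0" --pt "1 0 0 0 0 0 0" --pt "1 0 0 0 0 0 0"

```text
time: 5.17
position: [0.5562, 0.0046, 0.2949]
tcp_rot: [[0.938, -0.248, 0.243], [-0.347, -0.663, 0.663], [-0.003, -0.706, -0.708]]
contact_force: [0.3, -0.2, -1.5]
width: 0.0149
```

```bash
python3 look.py 4 wrist scene side
```

```text
5.17 [0.5562 0.0046 0.2949] [[0.938, -0.248, 0.243], [-0.347, -0.663, 0.663], [-0.003, -0.706, -0.708]] [ 0.32 -0.19 -1.51] 0.0149 [-31.8  20.   -9.1  72.2  43.7  74. ]
```

View pics/wrist4.png

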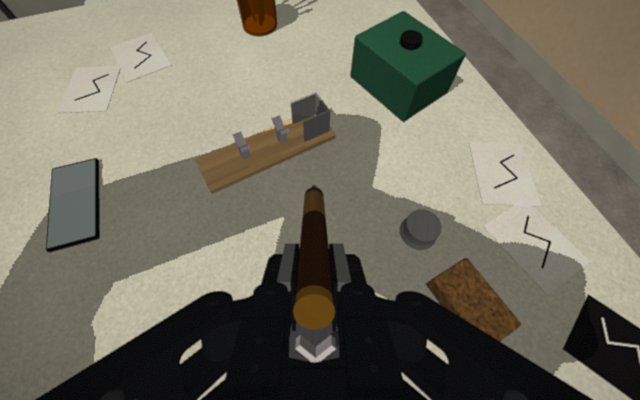

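View pics/scene4.png

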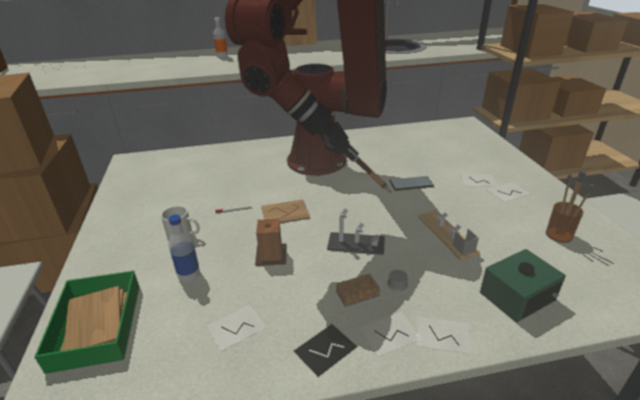

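View pics/side4.png

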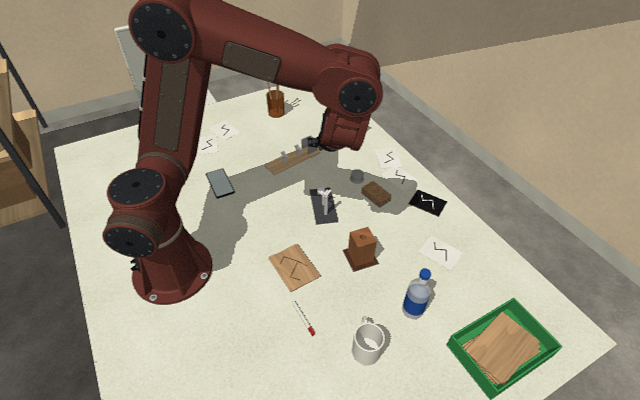

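```bash
cat >> h.py <<'E'
O=np.array([.5557,.0015,.090]);_a=np.deg2rad(69.8)
XT=np.array([np.cos(_a)*.5**.5,np.sin(_a)*.5**.5,-.5**.5]);ZT=np.array([XT[0],XT[1],.5**.5]);YT=np.cross(ZT,XT)
RT=np.c_[XT,YT,ZT]
E
python3 - <<'E'
from h import *
from rig import r
o=r.get_obs();R=o["tcp_rot"];p=o["position"]
c,d,im=ld("wrist",4);P=cloud(c,d)
T=(P-p)@R*1000
# pen pixels by colour
k=np.zeros((400,640),bool);k[180:325,285:345]=1
k&=(np.abs(T[...,0])<12)&(np.abs(T[...,1])<30)&(d>0)
print(k.sum())
for z in range(-40,150,20):
    q=T[k&(T[...,2]>z)&(T[...,2]<z+20)]
    if len(q)>5: print(z,len(q),"x %.1f..%.1f"%(q[:,0].min(),q[:,0].max()),"ymin %.1f"%np.percentile(q[:,1],2))
tip=(314.5,186)
print("TCP in trough",(p-O)@RT*1000, "tool z in trough",R[:,2]@RT)
# cradle
k=(P[...,2]>.035)&(P[...,2]<.08)&(d>0);k[180:]=0;k[:,:220]=0;k[:,340:]=0
n,l,st,ce=cv2.connectedComponentsWithStats(k.astype(np.uint8))
for i in range(1,n):
    if st[i,4]>20:
        q=P[l==i];print(st[i],q.min(0).round(3),q.max(0).round(3),np.median(q,0).round(3))
# base by colour
hsv=cv2.cvtColor(im,cv2.COLOR_BGR2HSV)
m=((hsv[...,1]>90)&(hsv[...,0]<25)&(P[...,2]>.004)&(P[...,2]<.02)).astype(np.uint8);m[:90]=0;m[200:]=0;m[:,:190]=0;m[:,345:]=0
h=cv2.convexHull(np.argwhere(m)[:,::-1].astype(np.int32))[:,0]
rr=cv2.minAreaRect((ray(c,h,.012)[:,:2]*1000).astype(np.float32));print(rr,cv2.boxPoints(rr))
E
```

```text
5972
-40 2947 x -11.9..12.0 ymin -7.9
-20 1077 x -12.0..12.0 ymin -7.9
0 467 x -8.5..7.1 ymin -3.1
20 338 x -8.5..7.1 ymin -3.0
40 254 x -8.7..7.1 ymin -3.2
60 197 x -8.6..7.1 ymin -3.1
80 150 x -8.5..7.0 ymin -3.3
100 97 x -8.5..7.0 ymin -3.2
TCP in trough [-142.96459332    0.23402753  149.3507355 ] tool z in trough [ 9.99997610e-01 -1.02764999e-04 -2.18407846e-03]
[236   0  40  21 677] [0.62  0.586 0.035] [0.696 0.635 0.077] [0.651 0.594 0.055]
[290  92  41  41 780] [0.634 0.283 0.035] [0.689 0.337 0.062] [0.665 0.315 0.051]
[272 115  18  20 179] [0.598 0.282 0.036] [0.617 0.319 0.052] [0.606 0.306 0.046]
[232 132  18  20 182] [0.531 0.272 0.037] [0.55  0.308 0.053] [0.54  0.296 0.047]
((578.8145751953125, 293.0550537109375), (227.02853393554688, 72.82627868652344), 8.60850715637207) [[461.12875 312.06693]
 [472.0295  240.06107]
 [696.50037 274.04318]
 [685.5996  346.04904]]
```

```bash
python3 - <<'E'
from h import *
from rig import r
o=r.get_obs();R=o["tcp_rot"];p=o["position"]
c,d,im=ld("wrist",4)
cam=(c["cam_to_world"][:3,3]-p)@R*1000
def hit(uv,y):
    q=((ray(c,uv,0)[0]-p)@R*1000)-cam
    return cam+q*(y-cam[1])/q[1]
print("cam in tool",cam)
for y in(0,2.5,5): print(y,"tip",hit((314.5,186),y))
cv2.imwrite("pics/c7.png",cv2.resize(im[170:350,270:360],None,fx=5,fy=3.3,interpolation=2))
S=ld("scene",4);cv2.imwrite("pics/c8.png",cv2.resize(S[2][140:200,340:400],None,fx=10,fy=10,interpolation=2))
c3,d3,im3=ld("wrist",3)
E
```

```text
cam in tool [  -0.16600246  -72.65977973 -142.11086308]
0 tip [9.61081281e-02 0.00000000e+00 1.29417104e+02]
2.5 tip [1.05126549e-01 2.50000000e+00 1.38759548e+02]
5 tip [1.14144970e-01 5.00000000e+00 1.48101992e+02]
```

View pics/c7.png

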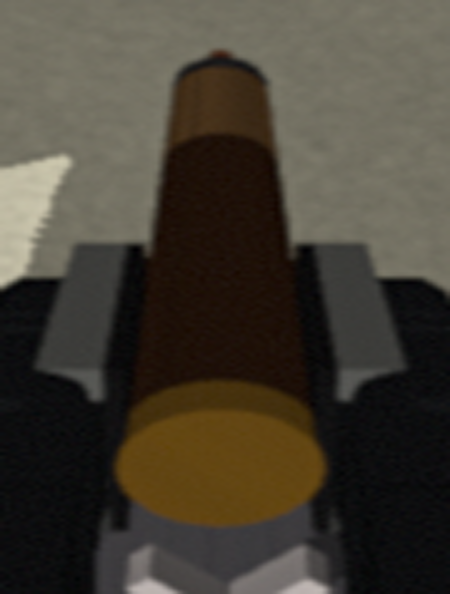

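View pics/c8.png

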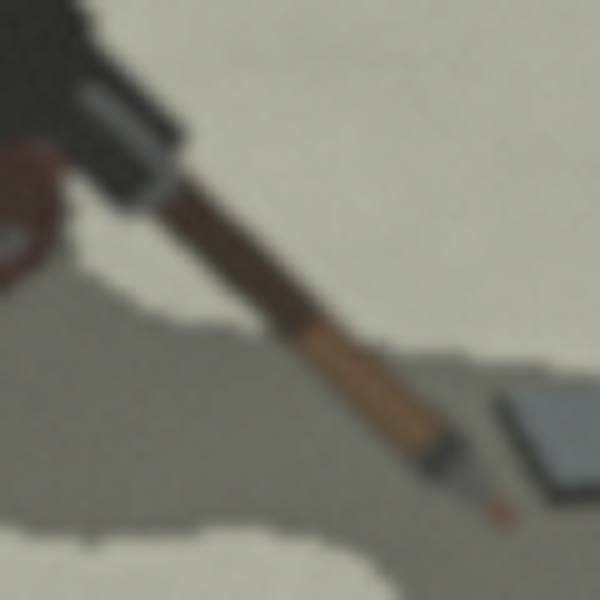

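```bash
python3 - <<'E'
from h import *
from rig import r
o=r.get_obs();R=o["tcp_rot"];p=o["position"]
S=ld("scene",4)[0];W=ld("wrist",4)[0]
for y in(0,2.5,5):
    for z in(138,142,146):
        q=p+R@np.array([0,y,z])/1000;print(y,z,proj(S,q).round(1),proj(W,q).round(1))
print((tri([S,W],[(391,192.2),(314.5,181)])-p)@R*1000)
E
```

```text
0 138 [[390.1 190.5]] [[314.4 183.5]]
0 142 [[391.1 191.4]] [[314.4 182.4]]
0 146 [[392.  192.3]] [[314.4 181.4]]
2.5 138 [[389.4 191. ]] [[314.4 186.2]]
2.5 142 [[390.4 191.9]] [[314.4 185.1]]
2.5 146 [[391.3 192.8]] [[314.4 184. ]]
5 138 [[388.7 191.5]] [[314.4 188.9]]
5 142 [[389.7 192.4]] [[314.4 187.7]]
5 146 [[390.7 193.3]] [[314.4 186.6]]
[  0.48619263   0.35877509 143.75365178]
```

Request:
jog_arm --pt "1 0 0 20 0 0 0" --pt "1 0 0 20 0 0 0" --pt "1 0 0 20 0 0 0" --pt "1 0 0 20 0 0 0" --pt "1 0 10 9 0 0 0" --pt "1 0 20 0 0 0 0" --pt "1 0 20 0 0 0 0" --pt "1 0 20 0 0 0 0" --pt "1 0 20 0 0 0 0" --pt "1 0 20 0 0 0 0" --pt "1 0 15 0 0 0 0" --pt "1 0 0 0 0 0 0"

```text
time: 6.32
position: [0.5477, -0.0192, 0.1436]
tcp_rot: [[0.939, -0.245, 0.243], [-0.345, -0.665, 0.663], [-0.001, -0.706, -0.709]]
contact_force: [-0.0, 0.0, -1.1]
width: 0.0145
```

```bash
python3 look.py 5 wrist scene side; python3 - <<'E'
from h import *
from rig import r
o=r.get_obs();R=o["tcp_rot"];p=o["position"]
print((p-O)@RT*1000)
a=ld("scene",5)[2][180:260,310:390];b=ld("side",5)[2][130:230,280:380]
cv2.imwrite("pics/c9.png",cv2.resize(a,None,fx=7,fy=7,interpolation=2))
cv2.imwrite("pics/c10.png",cv2.resize(b,None,fx=5,fy=5,interpolation=2))
E
```

```text
6.32 [ 0.5477 -0.0192  0.1436] [[0.939, -0.245, 0.243], [-0.345, -0.665, 0.663], [-0.001, -0.706, -0.709]] [-0.04  0.03 -1.06] 0.0145 [-34.5  29.4 -19.8  54.7  43.1  70.2]
[-54.03029396  -0.10164386  24.90134678]
```

View pics/c9.png

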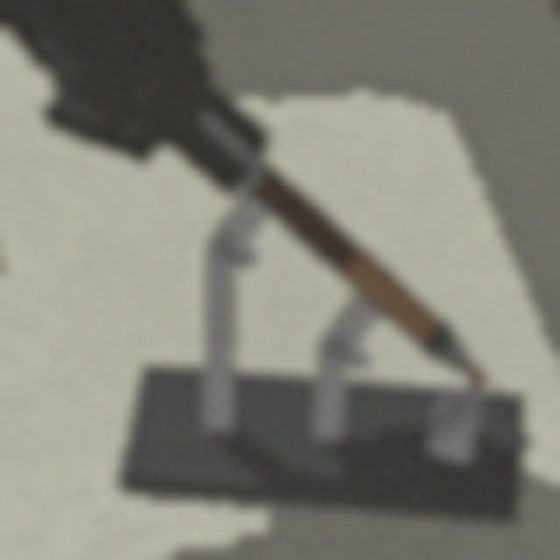

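View pics/wrist5.png

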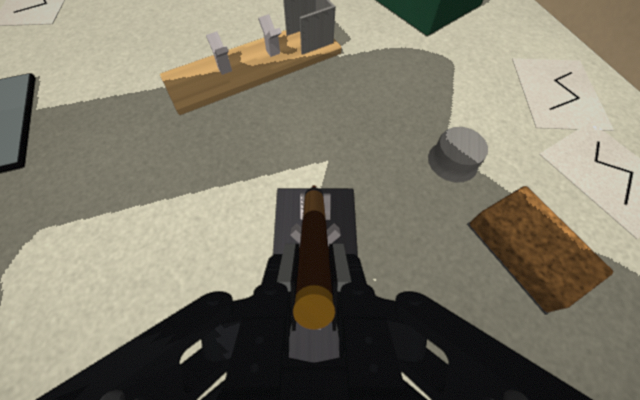

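Request:
jog_arm --pt "1 0 8 -2 0 0 0" --pt "1 0 8 0 0 0 0" --pt "1 0 2 0 0 0 0" --pt "1 0 0 0 0 0 0"

```text
time: 6.8
position: [0.543, -0.032, 0.1333]
tcp_rot: [[0.938, -0.245, 0.244], [-0.346, -0.663, 0.664], [-0.001, -0.707, -0.707]]
contact_force: [-0.4, -0.6, -1.4]
width: 0.0143
```

Request:
jog_arm --pt "1 0 1 0 0 0 0" --pt "1 0 1 0 0 0 0" --pt "1 0 0 0 0 0 0"

```text
time: 7.05
position: [0.5427, -0.033, 0.1322]
tcp_rot: [[0.938, -0.244, 0.244], [-0.345, -0.664, 0.664], [-0.0, -0.707, -0.707]]
contact_force: [-0.5, 0.1, -1.3]
width: 0.0142
```

Request:
jog_arm --pt "1 0 1 0 0 0 0" --pt "1 0 1 0 0 0 0" --pt "1 0 0 0 0 0 0"

```text
time: 7.3
position: [0.5427, -0.0342, 0.1312]
tcp_rot: [[0.938, -0.243, 0.245], [-0.345, -0.663, 0.664], [0.001, -0.708, -0.706]]
contact_force: [2.0, 1.2, 1.3]
width: 0.0147
```

Request:
jog_arm --pt "1 0.3 1 0 0 0 0" --pt "1 0 0 0 0 0 0"

```text
time: 7.47
position: [0.5427, -0.0345, 0.1309]
tcp_rot: [[0.938, -0.243, 0.245], [-0.346, -0.662, 0.665], [0.001, -0.709, -0.706]]
contact_force: [2.3, 4.6, 4.8]
width: 0.0145
```

```bash
python3 look.py 6 wrist scene side; python3 - <<'E'
from h import *
from rig import r
o=r.get_obs();R=o["tcp_rot"];p=o["position"]
print((p-O)@RT*1000)
a=ld("scene",6)[2][190:260,320:390];b=ld("wrist",6)[2][170:270,250:380]
cv2.imwrite("pics/c11.png",cv2.resize(a,None,fx=8,fy=8,interpolation=2))
cv2.imwrite("pics/c12.png",cv2.resize(b,None,fx=5,fy=5,interpolation=2))
E
```

```text
7.47 [ 0.5427 -0.0345  0.1309] [[0.938, -0.243, 0.245], [-0.346, -0.662, 0.665], [0.001, -0.709, -0.706]] [2.25 4.62 4.77] 0.0145 [-36.3  31.  -19.7  54.9  42.9  67.8]
[-56.04609263  -0.30242035   1.83289372]
```

View pics/c11.png

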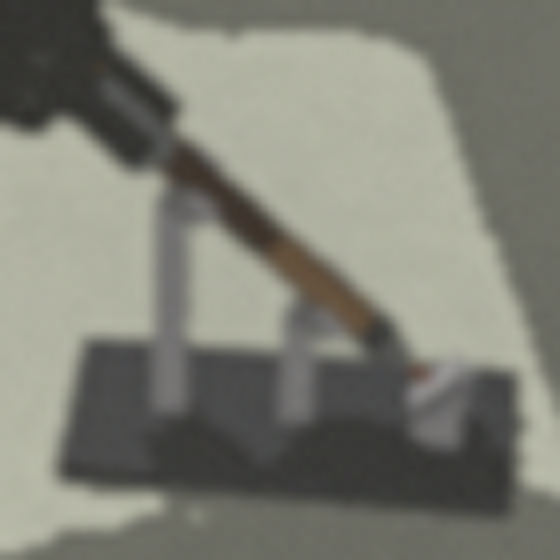

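View pics/c12.png

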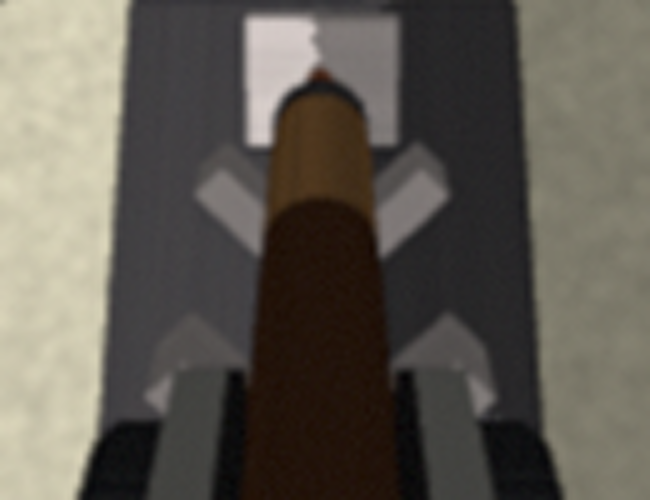

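Request:
jog_arm --pt "0.6 0 0 0 0 0 0" --pt "0.3 0 0 0 0 0 0" --pt "0 0 0 0 0 0 0" --pt "-0.3 0 0 0 0 0 0" --pt "-0.3 0 0 0 0 0 0" --pt "-0.3 0 0 0 0 0 0" --force 20

```text
time: 8.12
position: [0.5422, -0.0352, 0.13]
tcp_rot: [[0.938, -0.244, 0.244], [-0.345, -0.664, 0.664], [-0.0, -0.707, -0.707]]
contact_force: [-0.9, 0.2, 0.5]
width: 0.0559
```

```bash
python3 look.py 7 wrist scene; python3 - <<'E'
from h import *
a=ld("scene",7)[2][190:260,320:390]
cv2.imwrite("pics/c13.png",cv2.resize(a,None,fx=8,fy=8,interpolation=2))
E
```

```text
8.12 [ 0.5422 -0.0352  0.13  ] [[0.938, -0.244, 0.244], [-0.345, -0.664, 0.664], [-0.0, -0.707, -0.707]] [-0.92  0.18  0.48] 0.0559 [-36.3  31.  -19.7  54.8  42.8  67.8]
```

View pics/wrist7.png

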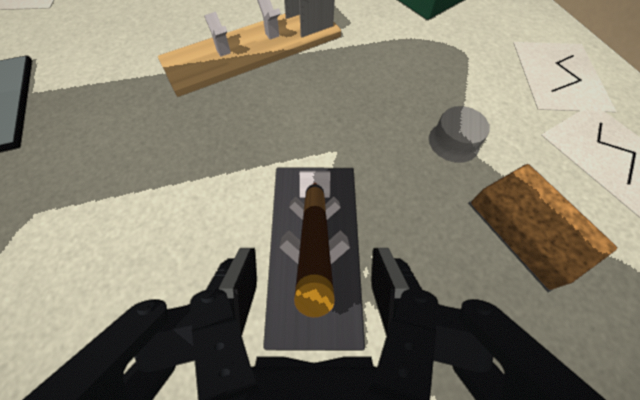

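View pics/c13.png

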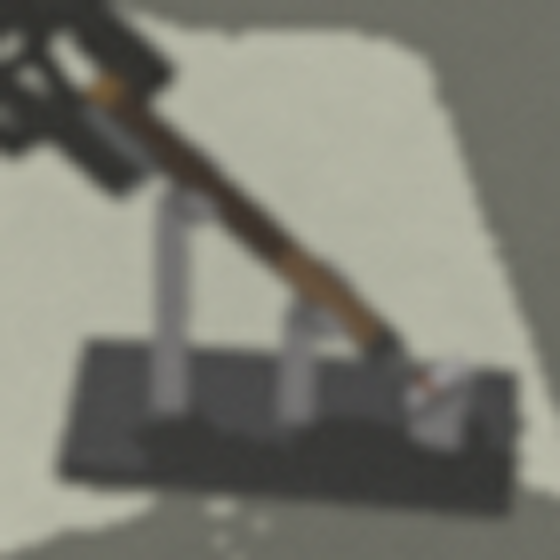

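Request:
jog_arm --pt "-1 0 0 0 0 0 0" --pt "-1 0 0 0 0 0 0" --pt "-1 0 0 -10 0 0 0" --pt "-1 0 0 -20 0 0 0" --pt "-1 0 0 -20 0 0 0" --pt "-1 0 0 -20 0 0 0" --pt "-1 0 0 -20 0 0 0" --pt "-1 0 0 -10 0 0 0" --pt "-1 0 0 0 0 0 0"

```text
time: 8.97
position: [0.5183, -0.1033, 0.202]
tcp_rot: [[0.938, -0.244, 0.247], [-0.347, -0.664, 0.662], [0.002, -0.706, -0.708]]
contact_force: [0.6, -0.7, -1.1]
width: 0.0852
```

```bash
python3 look.py 8 wrist scene; python3 - <<'E'
from h import *
a=ld("scene",8)[2][180:260,310:390]
cv2.imwrite("pics/c14.png",cv2.resize(a,None,fx=7,fy=7,interpolation=2))
E
```

```text
8.97 [ 0.5183 -0.1033  0.202 ] [[0.938, -0.244, 0.247], [-0.347, -0.664, 0.662], [0.002, -0.706, -0.708]] [ 0.57 -0.72 -1.13] 0.0852 [-43.7  28.9 -11.   71.5  40.5  58.6]
```

View pics/wrist8.png

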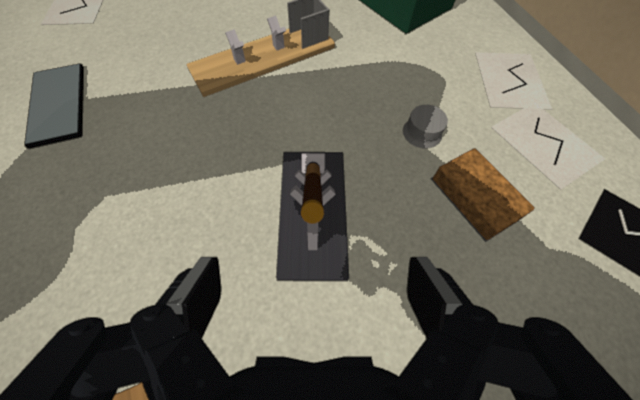

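View pics/c14.png

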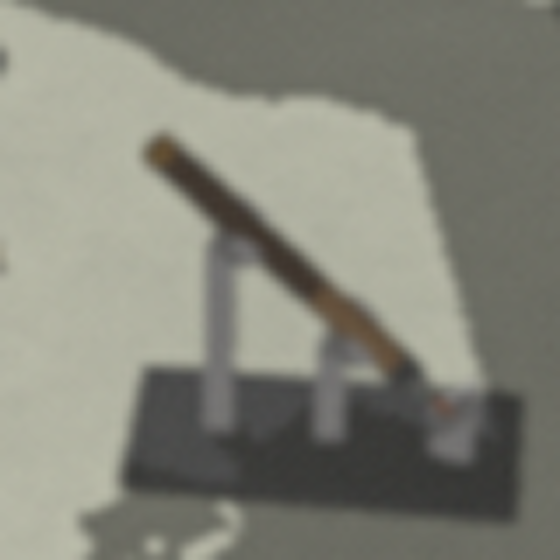

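```bash
python3 - <<'E'
from h import *
c,d,im=ld("wrist",8);P=cloud(c,d);T=(P-O)@RT*1000
k=(np.abs(T[...,1])<12)&(T[...,2]>-12)&(T[...,2]<15)&(T[...,0]>-110)&(T[...,0]<100)
for x in range(-100,90,15):
    q=T[k&(T[...,0]>x)&(T[...,0]<x+15)]
    if len(q)>5: print(x,len(q),"y %.1f..%.1f"%tuple(np.percentile(q[:,1],[2,98])),"ztop %.1f"%np.percentile(q[:,2],97))
# butt by colour
hsv=cv2.cvtColor(im,cv2.COLOR_BGR2HSV)
m=cv2.inRange(hsv,(15,120,60),(30,255,255))>0
m[:195]=0;m[230:]=0;m[:,:295]=0;m[:,330:]=0
print("butt",m.sum(),np.median(T[m],0))
S,ds,_=ld("scene",8)
for X in(-96,-92,-88): print(X,proj(S,O+XT*X/1000),proj(S,O+XT*(X+180)/1000))
# cradle notches
k=(P[...,2]>.03)&(P[...,2]<.08)&(d>0);k[110:]=0;k[:,:200]=0;k[:,340:]=0
n,l,st,ce=cv2.connectedComponentsWithStats(k.astype(np.uint8))
for i in range(1,n):
    if st[i,4]>20:
        q=P[l==i];print(st[i],q.min(0).round(3),q.max(0).round(3),np.median(q,0).round(3))
E
```

```text
-100 423 y -6.9..7.5 ztop 7.1
-85 119 y -7.1..7.5 ztop 7.6
-70 107 y -7.4..7.2 ztop 7.6
-55 128 y -11.7..11.2 ztop 7.5
-40 147 y -11.8..11.3 ztop 7.4
-25 62 y -7.1..7.2 ztop 7.2
-10 56 y -7.4..7.0 ztop 7.4
5 47 y -7.7..7.2 ztop 7.3
20 107 y -11.3..11.9 ztop 7.2
35 51 y -11.5..11.1 ztop 7.3
50 28 y -7.6..7.1 ztop 7.1
80 237 y -11.9..11.6 ztop 10.9
butt 428 [-88.90039447   0.09120702   0.20442803]
-96 [[329.5364257  198.92923437]] [[371.93868549 237.08197686]]
-92 [[330.51722008 199.81173441]] [[372.84230126 237.89503305]]
-88 [[331.49619358 200.69259604]] [[373.74430669 238.70664029]]
[ 287    0   43   38 1172] [0.634 0.282 0.03 ] [0.689 0.337 0.061] [0.663 0.303 0.047]
[267  16  19  24 243] [0.598 0.282 0.031] [0.617 0.318 0.053] [0.606 0.305 0.044]
[225  30  19  24 256] [0.531 0.272 0.03 ] [0.55  0.308 0.052] [0.539 0.295 0.045]
```

Request:
jog_arm --pt "-1 0 -20 0 0 0 0" --pt "-1 0 -25 0 0 0 0" --pt "-1 0 -25 0 0 0 0" --pt "-1 0 -25 0 0 0 0" --pt "-1 0 -25 0 0 0 0" --pt "-1 0 -30 0 0 0 0" --pt "-1 0 0 0 -5 0 0" --pt "-1 0 0 0 -6 0 0" --pt "-1 0 0 0 -6 0 0" --pt "-1 0 0 0 -6 0 0" --pt "-1 0 0 0 -6 0 0" --pt "-1 0 0 0 -6 0 0"

```text
time: 10.07
position: [0.5546, -0.0012, 0.3071]
tcp_rot: [[0.939, -0.34, 0.06], [-0.345, -0.925, 0.158], [0.002, -0.169, -0.986]]
contact_force: [0.3, 0.1, -1.2]
width: 0.0858
```

Request:
jog_arm --pt "-1 0 0 0 -6 0 0" --pt "-1 0 0 0 -6 0 0" --pt "-1 0 0 0 -6 0 0" --pt "-1 0 0 0 -6 0 0" --pt "-1 0 0 0 -6 0 0" --pt "-1 0 0 0 -6 0 0" --pt "-1 0 0 0 -6 0 0" --pt "-1 0 0 0 -6 0 0" --pt "-1 0 0 0 -7 0 0" --pt "-1 0 0 0 0 0 0" --pt "-1 0 0 0 0 0 0"

```text
time: 10.98
position: [0.5544, -0.0001, 0.3033]
tcp_rot: [[0.939, -0.239, -0.246], [-0.343, -0.665, -0.664], [-0.005, 0.708, -0.706]]
contact_force: [-0.2, 0.7, 0.2]
width: 0.0853
```

```bash
python3 look.py 9 wrist scene; python3 - <<'E'
from h import *
from rig import r
o=r.get_obs();R=o["tcp_rot"];p=o["position"]
print((p-O)@RT*1000, (RT.T@R).round(3).tolist())
E
```

```text
10.98 [ 5.544e-01 -1.000e-04  3.033e-01] [[0.939, -0.239, -0.246], [-0.343, -0.665, -0.664], [-0.005, 0.708, -0.706]] [-0.2   0.66  0.25] 0.0853 [ 12.5  41.1  25.7 103.1 -36.5 132. ]
[-1.55879907e+02 -5.12464578e-03  1.51125941e+02] [[-0.0, -1.0, 0.003], [-1.0, 0.0, -0.001], [0.001, -0.003, -1.0]]
```

View pics/wrist9.png

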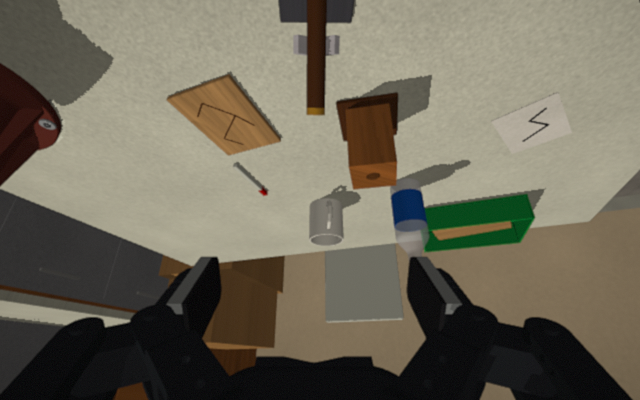

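View pics/scene9.png

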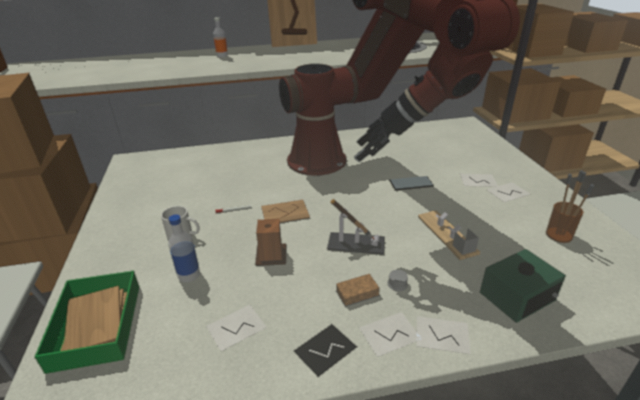

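Request:
jog_arm --pt "-1 0 -15 0 0 0 0" --pt "-1 0 -25 0 0 0 0" --pt "-1 0 -25 0 0 0 0" --pt "-1 0 -25 0 0 0 0" --pt "-1 0 -25 0 0 0 0" --pt "-1 0 -25 0 0 0 0" --pt "-1 0 -17 0 0 0 0" --pt "-1 0 0 25 0 0 0" --pt "-1 0 0 25 0 0 0" --pt "-1 0 0 25 0 0 0" --pt "-1 0 0 15 0 0 0" --pt "-1 0 0 0 0 0 0"

```text
time: 12.08
position: [0.5697, 0.0406, 0.1317]
tcp_rot: [[0.937, -0.246, -0.247], [-0.348, -0.664, -0.662], [-0.001, 0.707, -0.708]]
contact_force: [0.1, -0.2, 0.9]
width: 0.0851
```

```bash
python3 look.py 10 wrist scene; python3 - <<'E'
from h import *
from rig import r
o=r.get_obs();R=o["tcp_rot"];p=o["position"]
print((p-O)@RT*1000, (RT.T@R).round(3).tolist())
E
```

```text
12.08 [0.5697 0.0406 0.1317] [[0.937, -0.246, -0.247], [-0.348, -0.664, -0.662], [-0.001, 0.707, -0.708]] [ 0.12 -0.22  0.93] 0.0851 [ 15.5  51.   18.8  88.2 -34.9 135.6]
[ 0.15384938 -0.42726733 61.81949829] [[-0.002, -1.0, 0.002], [-1.0, 0.002, -0.0], [0.0, -0.002, -1.0]]
```

View pics/wrist10.png

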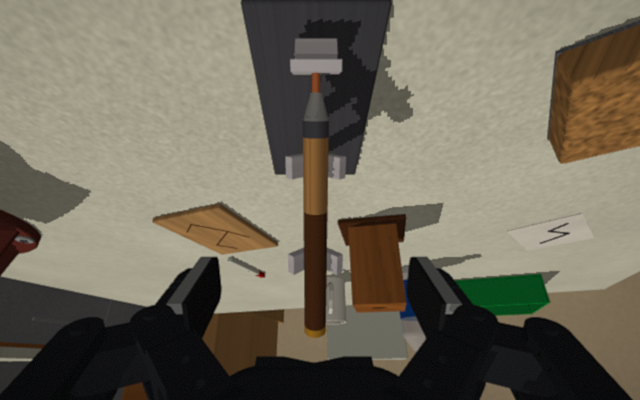

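View pics/scene10.png

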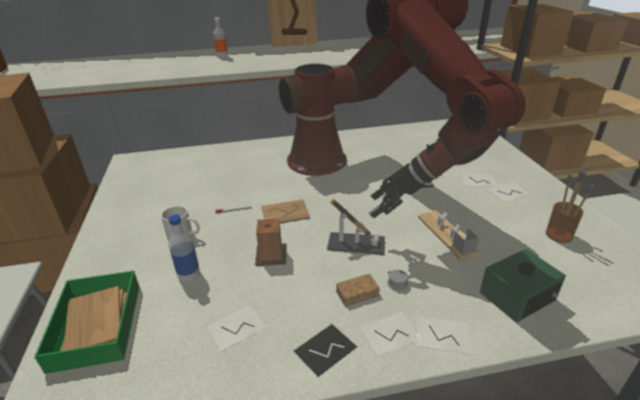

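Request:
jog_arm --pt "-1 -0.4 0 15 0 0 0" --pt "-1 0 0 20 0 0 0" --pt "-1 0 0 20 0 0 0" --pt "-1 0 0 15 0 0 0" --pt "-1 0 0 10 0 0 0" --pt "-1 0 0 0 0 0 0" --pt "-1 0 0 0 0 0 0"

```text
time: 12.77
position: [0.5519, -0.0098, 0.0767]
tcp_rot: [[0.938, -0.246, -0.243], [-0.346, -0.664, -0.663], [0.002, 0.706, -0.708]]
contact_force: [0.1, 0.7, 0.7]
width: 0.0851
```

```bash
python3 look.py 11 wrist scene; python3 - <<'E'
from h import *
from rig import r
o=r.get_obs();R=o["tcp_rot"];p=o["position"]
print((p-O)@RT*1000)
a=ld("scene",11)[2][160:270,310:420]
cv2.imwrite("pics/c15.png",cv2.resize(a,None,fx=5,fy=5,interpolation=2))
E
```

```text
12.77 [ 0.5519 -0.0098  0.0767] [[0.938, -0.246, -0.243], [-0.346, -0.664, -0.663], [0.002, 0.706, -0.708]] [0.08 0.66 0.68] 0.0851 [ 11.7  49.8   7.5  75.4 -36.9 131.4]
[  1.21427784  -0.46573531 -17.46664651]
```

View pics/wrist11.png

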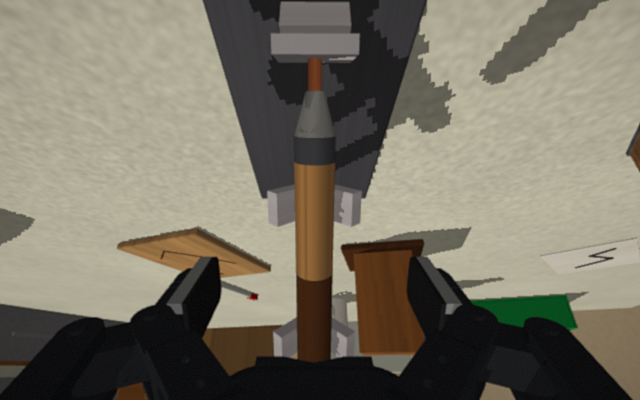

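View pics/c15.png

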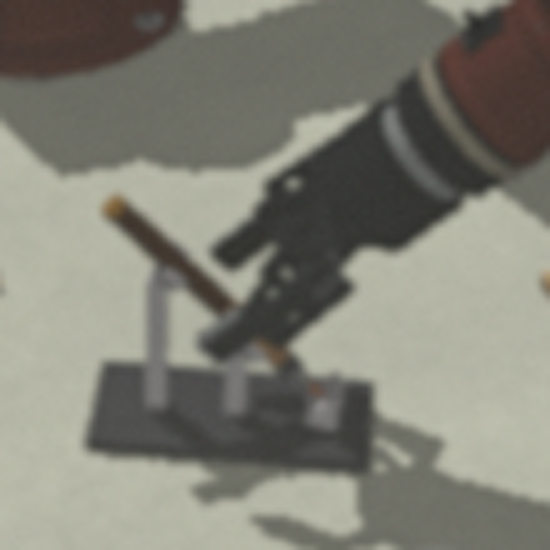

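Request:
jog_arm --pt "0.4 0 0 0 0 0 0" --pt "0.6 0 0 0 0 0 0" --pt "1 0 0 0 0 0 0" --pt "1 0 0 0 0 0 0" --pt "1 0 0 0 0 0 0" --pt "1 0 0 0 0 0 0" --pt "1 0 0 0 0 0 0" --force 60

```text
time: 13.45
position: [0.5517, -0.0104, 0.0759]
tcp_rot: [[0.939, -0.245, -0.243], [-0.345, -0.664, -0.664], [0.002, 0.707, -0.707]]
contact_force: [3.4, -0.1, 0.2]
width: 0.0142
```

Request:
jog_arm --pt "1 0 0 -5 0 0 0" --pt "1 0 0 -10 0 0 0" --pt "1 0 0 -20 0 0 0" --pt "1 0 0 -20 0 0 0" --pt "1 0 0 -20 0 0 0" --pt "1 0 0 -20 0 0 0" --pt "1 0 0 -5 0 0 0" --pt "1 0 0 0 0 0 0" --pt "1 0 0 0 0 0 0"

```text
time: 14.2
position: [0.575, 0.0557, 0.1457]
tcp_rot: [[0.939, -0.243, -0.245], [-0.345, -0.664, -0.664], [-0.001, 0.707, -0.707]]
contact_force: [0.4, 0.3, -1.5]
width: 0.0142
```

```bash
python3 look.py 12 wrist scene
```

```text
14.2 [0.575  0.0557 0.1457] [[0.939, -0.243, -0.245], [-0.345, -0.664, -0.664], [-0.001, 0.707, -0.707]] [ 0.42  0.27 -1.47] 0.0142 [ 16.6  51.8  22.5  91.7 -34.5 136.6]
```

View pics/wrist12.png

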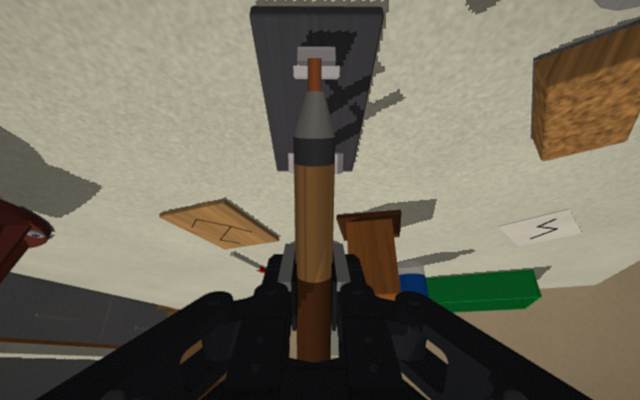

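Request:
jog_arm --pt "1 0 5 -8 5 0 0" --pt "1 0 5 -10 5 0 0" --pt "1 0 5 -10 5 0 0" --pt "1 0 5 -10 5 0 0" --pt "1 0 4 -10 5 0 0" --pt "1 0 3 -10 5 0 0" --pt "1 0 2 -10 5 0 0" --pt "1 0 1 -10 5 0 0" --pt "1 0 0 -15 5 0 0" --pt "1 0 0 -20 0 0 0" --pt "1 0 0 -20 0 0 0" --pt "1 0 0 -15 0 0 0"

```text
time: 15.3
position: [0.5784, 0.0649, 0.301]
tcp_rot: [[0.938, -0.347, -0.0], [-0.347, -0.938, -0.0], [-0.0, 0.0, -1.0]]
contact_force: [0.9, -0.6, -1.2]
width: 0.0143
```

```bash
python3 look.py 13 wrist scene
```

```text
15.3 [0.5784 0.0649 0.301 ] [[0.938, -0.347, -0.0], [-0.347, -0.938, -0.0], [-0.0, 0.0, -1.0]] [ 0.86 -0.64 -1.16] 0.0143 [ -0.8  21.7   8.9  77.2  -0.  109.5]
```

View pics/wrist13.png

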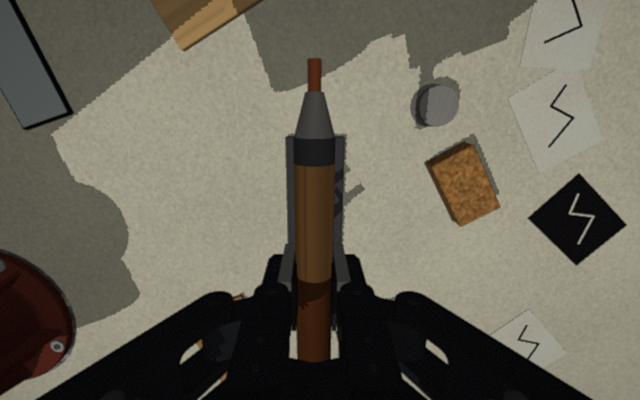

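View pics/scene13.png

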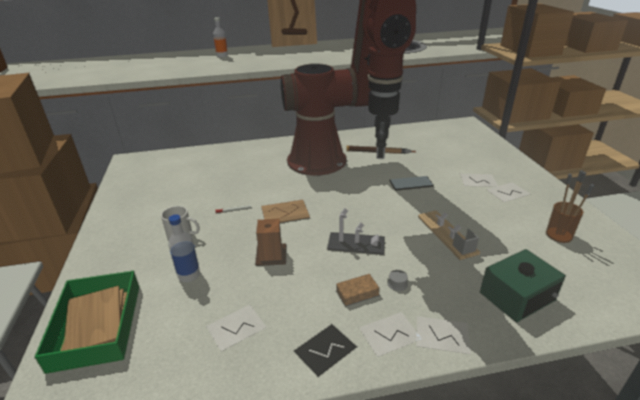

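Request:
jog_arm --pt "1 -8 -20 0 0 0 0" --pt "1 -10 -26 0 0 0 0" --pt "1 -10 -26 0 0 0 0" --pt "1 -10 -26 0 0 0 0" --pt "1 -8 -20 0 0 0 0" --pt "1 0 0 0 0 0 0" --pt "1 0 0 0 0 0 0"

```text
time: 15.98
position: [0.5758, 0.1934, 0.2981]
tcp_rot: [[0.939, -0.344, -0.003], [-0.344, -0.939, -0.001], [-0.002, 0.002, -1.0]]
contact_force: [0.3, -1.0, -1.3]
width: 0.0143
```

```bash
python3 look.py 14 wrist
```

```text
15.98 [0.5758 0.1934 0.2981] [[0.939, -0.344, -0.003], [-0.344, -0.939, -0.001], [-0.002, 0.002, -1.0]] [ 0.34 -0.99 -1.35] 0.0143 [ 11.7  24.9  13.3  78.6  -0.  121.8]
```

View pics/wrist14.png

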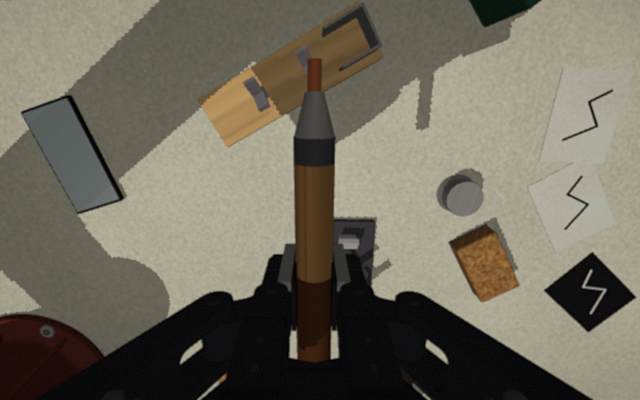

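```bash
python3 - <<'E'
from h import *
from rig import r
c,d,im=ld("wrist",14);P=cloud(c,d)
hsv=cv2.cvtColor(im,cv2.COLOR_BGR2HSV)
m=((hsv[...,1]>90)&(hsv[...,0]<25)&(P[...,2]>.002)&(P[...,2]<.022)).astype(np.uint8);m[150:]=0
m[:,:190]=0;m[:,400:]=0
h=cv2.convexHull(np.argwhere(m)[:,::-1].astype(np.int32))[:,0]
rr=cv2.minAreaRect((ray(c,h,.012)[:,:2]*1000).astype(np.float32));print("base",rr)
a=np.deg2rad(8.5);U=np.array([np.cos(a),np.sin(a)]);V=np.array([-U[1],U[0]])
C0=np.array([.574,.295])
E=np.stack([(P[...,:2]-C0)@U,(P[...,:2]-C0)@V,P[...,2]],-1)*1000
k=(E[...,2]>30)&(E[...,2]<75)&(np.abs(E[...,0])<140)&(np.abs(E[...,1])<50);k[150:]=0
n,l,st,ce=cv2.connectedComponentsWithStats(k.astype(np.uint8))
for i in range(1,n):
    if st[i,4]>20:
        q=E[l==i];print(st[i],np.percentile(q,1,0).round(1),np.percentile(q,99,0).round(1))
# guard inner
q=E[(E[...,2]>55)&(E[...,2]<70)&(E[...,0]>60)&(E[...,0]<125)&(np.abs(E[...,1])<40)]
if len(q):print("guard top",len(q),np.percentile(q,[1,99],0))
# pen in tool
o=r.get_obs();R=o["tcp_rot"];p=o["position"];T=(P-p)@R*1000
k=(np.abs(T[...,0])<10)&(T[...,2]>-45)&(T[...,2]<5)&(d>0)
for y in range(-100,100,10):
    q=T[k&(T[...,1]>y)&(T[...,1]<y+10)]
    if len(q)>20: print(y,len(q),"x %.1f %.1f"%tuple(np.percentile(q[:,0],[1,99])),"top %.1f"%np.percentile(q[:,2],2))
print("tip",T[k][:,1].min())
for t in(-25,-20): 
    cam=(c["cam_to_world"][:3,3]-p)@R*1000
    q=((ray(c,(314.5,59),0)[0]-p)@R*1000)-cam; print(t,cam+q*(t-cam[2])/q[2])
E
```

```text
base ((579.0604248046875, 297.6866455078125), (227.69544982910156, 68.76446533203125), 8.659903526306152)
[322   2  61  69 912] [ 65.2 -21.4  30.5] [113.   25.5  62.7]
[294  45  17  30 233] [27.2 -4.4 36.8] [40.9 20.9 53.1]
[243  77  27  36 447] [-40.6 -16.8  33. ] [-26.7  20.5  53.7]
guard top 513 [[ 65.52230595 -21.31891996  55.31917369]
 [113.03594534  25.60680463  63.04820866]]
-90 420 x -3.3 1.6 top -22.2
-80 694 x -5.8 4.3 top -24.5
-70 1101 x -8.2 6.3 top -27.0
-60 1122 x -8.7 6.8 top -27.4
-50 1034 x -8.5 6.7 top -27.5
-40 966 x -8.7 6.8 top -27.3
-30 891 x -8.4 6.7 top -27.3
-20 1339 x -9.8 9.9 top -42.2
-10 1163 x -9.9 8.7 top -44.3
0 1054 x -9.8 8.1 top -44.3
10 669 x -8.5 6.7 top -35.6
20 641 x -8.4 6.6 top -27.4
30 378 x -8.5 6.8 top -27.1
tip -89.82989055782765
-25 [ -0.62109069 -88.89826002 -25.        ]
-20 [ -0.60898458 -89.44415708 -20.        ]
```

Request:
jog_arm --pt "1 -9 -24 0 0 0 0" --pt "1 -9 -24 0 0 0 0" --pt "1 -9 -24 0 0 0 0" --pt "1 -9.5 -24 0 0 0 0" --pt "1 0 0 0 0 0 -3" --pt "1 0 0 0 0 0 -7" --pt "1 0 0 0 0 0 -7" --pt "1 0 0 0 0 0 -7" --pt "1 0 0 0 0 0 -7" --pt "1 0 0 0 0 0 -7" --pt "1 0 0 0 0 0 -7" --pt "1 0 0 0 0 0 -7"

```text
time: 17.03
position: [0.5758, 0.2939, 0.2992]
tcp_rot: [[0.848, 0.531, -0.001], [0.531, -0.848, -0.001], [-0.001, 0.0, -1.0]]
contact_force: [-0.7, 0.5, -1.4]
width: 0.0144
```

Request:
jog_arm --pt "1 0 0 0 0 0 -7" --pt "1 0 0 0 0 0 -7" --pt "1 0 0 0 0 0 -7" --pt "1 0 0 0 0 0 -7" --pt "1 0 0 0 0 0 -7" --pt "1 0 0 0 0 0 -7" --pt "1 0 0 0 0 0 -7" --pt "1 0 0 0 0 0 -7" --pt "1 0 0 0 0 0 -7" --pt "1 0 0 0 0 0 -7" --pt "1 0 0 0 0 0 -7" --pt "1 0 0 0 0 0 -7"

```text
time: 18.03
position: [0.5758, 0.2939, 0.2992]
tcp_rot: [[-0.439, 0.898, -0.001], [0.898, 0.439, -0.001], [-0.0, -0.001, -1.0]]
contact_force: [-0.4, -0.7, -0.9]
width: 0.0138
```

Request:
jog_arm --pt "1 0 0 0 0 0 -7" --pt "1 0 0 0 0 0 -7" --pt "1 0 0 0 0 0 -7" --pt "1 0 0 0 0 0 -7" --pt "1 0 0 0 0 0 -7" --pt "1 0 0 0 0 0 -7" --pt "1 0 0 0 0 0 -7" --pt "1 0 0 0 0 0 -7" --pt "1 0 0 0 0 0 -7" --pt "1 0 0 0 0 0 -7" --pt "1 0 0 0 0 0 -7" --pt "1 0 0 0 0 0 -7"

```text
time: 19.03
position: [0.5759, 0.2939, 0.2992]
tcp_rot: [[-0.939, -0.343, -0.001], [-0.343, 0.939, -0.001], [0.001, -0.0, -1.0]]
contact_force: [1.0, -0.3, -0.2]
width: 0.0141
```

Request:
jog_arm --pt "1 0 0 0 0 0 -7" --pt "1 0 0 0 0 0 -7" --pt "1 0 0 0 0 0 -7" --pt "1 0 0 0 0 0 -7" --pt "1 0 0 0 0 0 -7" --pt "1 0 0 0 0 0 -7" --pt "1 0 0 0 0 0 -7" --pt "1 0 0 0 0 0 -7" --pt "1 0 0 0 0 0 -7" --pt "1 0 0 0 0 0 0"

```text
time: 19.87
position: [0.5758, 0.294, 0.2993]
tcp_rot: [[-0.121, -0.993, -0.001], [-0.993, 0.121, -0.001], [0.001, 0.001, -1.0]]
contact_force: [0.1, -0.9, -1.5]
width: 0.0142
```

```bash
python3 look.py 15 wrist scene
```

```text
19.87 [0.5758 0.294  0.2993] [[-0.121, -0.993, -0.001], [-0.993, 0.121, -0.001], [0.001, 0.001, -1.0]] [ 0.07 -0.9  -1.52] 0.0142 [  20.6   29.7   21.2   81.6   -0.  -152.4]
```

View pics/wrist15.png

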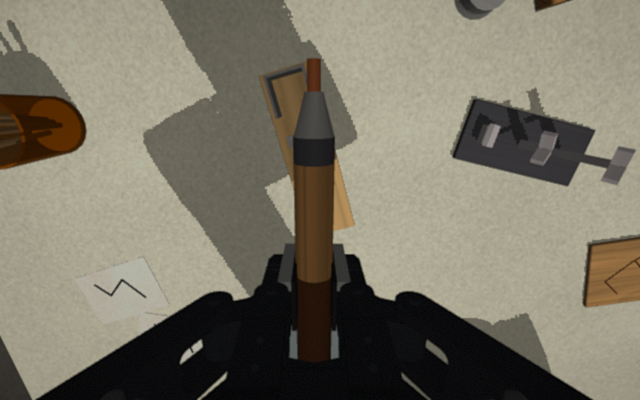

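View pics/scene15.png

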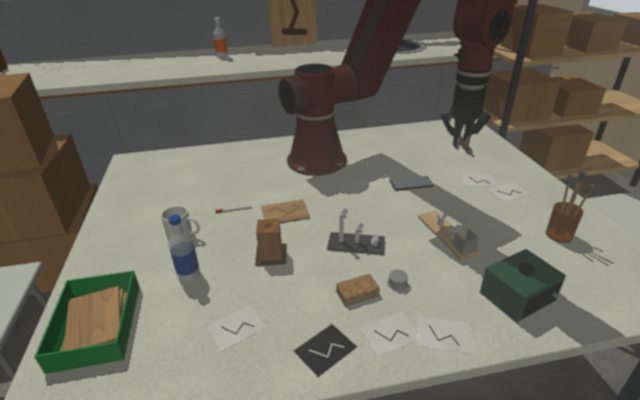

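Request:
jog_arm --pt "1 0 0 0 0 0 -7" --pt "1 0 0 0 0 0 -7" --pt "1 0 0 0 0 0 -1.5" --pt "1 -2 0.5 20 0 0 0" --pt "1 0 0 30 0 0 0" --pt "1 0 0 30 0 0 0" --pt "1 0 0 30 0 0 0" --pt "1 0 0 30 0 0 0" --pt "1 0 0 30 0 0 0" --pt "1 0 0 24 0 0 0" --pt "1 0 0 15 0 0 0" --pt "1 0 0 0 0 0 0"

```text
time: 20.97
position: [0.5724, 0.2959, 0.0871]
tcp_rot: [[0.14, -0.99, -0.006], [-0.99, -0.14, -0.002], [0.002, 0.006, -1.0]]
contact_force: [-1.2, -0.8, -1.1]
width: 0.0139
```

```bash
python3 look.py 16 wrist scene side; python3 - <<'E'
from h import *
from rig import r
o=r.get_obs();R=o["tcp_rot"];p=o["position"]
c,d,im=ld("wrist",16);P=cloud(c,d);T=(P-p)@R*1000
zw=P[...,2]*1000
q=(zw>48)&(zw<70)&(T[...,1]<-55)&(np.abs(T[...,0])<40)&(T[...,1]>-130)
for y0 in range(-125,-55,10):
    k=q&(T[...,1]>y0)&(T[...,1]<y0+10)
    if k.sum()>8:
        t=T[k][:,0];print(y0,k.sum(),"x neg %s pos %s"%(np.percentile(t[t<0],[2,98]).round(1) if (t<0).any() else 0,np.percentile(t[t>0],[2,98]).round(1) if (t>0).any() else 0))
print(T[q].min(0),T[q].max(0))
cv2.imwrite("pics/c16.png",cv2.resize(ld("scene",16)[2][140:270,400:510],None,fx=5,fy=4.5,interpolation=2))
cv2.imwrite("pics/c17.png",cv2.resize(ld("side",16)[2][110:200,250:350],None,fx=6,fy=6,interpolation=2))
E
```

```text
20.97 [0.5724 0.2959 0.0871] [[0.14, -0.99, -0.006], [-0.99, -0.14, -0.002], [0.002, 0.006, -1.0]] [-1.24 -0.8  -1.12] 0.0139 [  20.8   35.7   -0.8   53.8   -0.  -167.2]
-115 1436 x neg [-24.1  -0.8] pos [ 0.5 21.9]
-105 437 x neg [-24.5 -21.4] pos [19.3 22.4]
-95 419 x neg [-24.4 -21.3] pos [19.4 22.4]
-85 383 x neg [-24.3 -21.3] pos [19.5 22.5]
-75 369 x neg [-24.2 -21.1] pos [19.6 22.5]
-65 60 x neg [-23.9 -21.1] pos [19.7 22.6]
[ -24.70434621 -111.84181474   28.86089409] [ 22.74794891 -63.3099147   44.14159936]
```

View pics/wrist16.png

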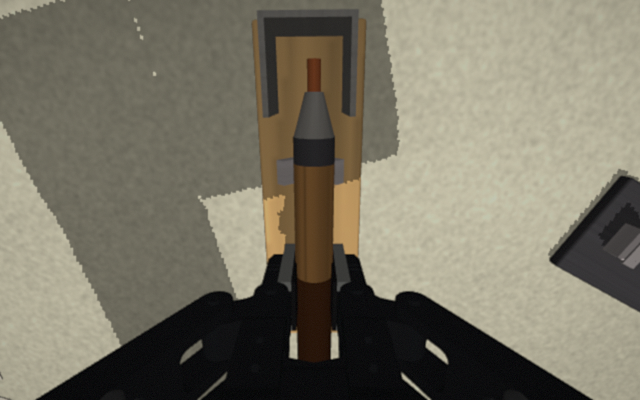

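View pics/c16.png

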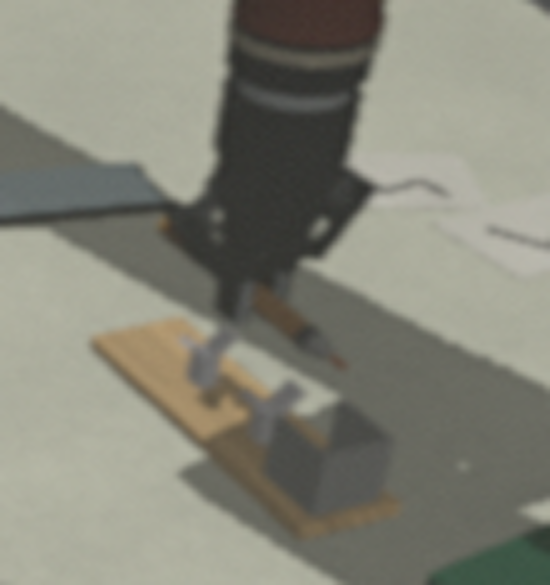

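View pics/c17.png

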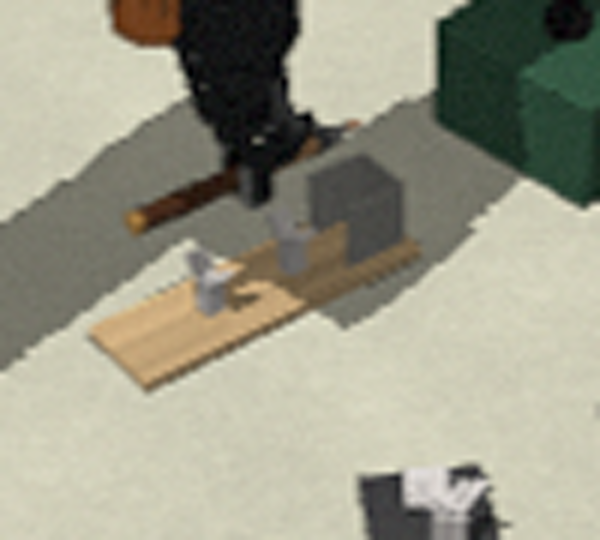

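Request:
jog_arm --pt "1 0 1 12 0 0 0" --pt "1 0 0 16 0 0 0" --pt "1 0 0 12 0 0 0" --pt "1 0 0 8 0 0 0" --pt "1 0 0 2 0 0 0" --pt "1 0 0 0 0 0 0" --pt "1 0 0 0 0 0 0"

```text
time: 21.7
position: [0.5743, 0.2975, 0.0417]
tcp_rot: [[0.144, -0.99, 0.001], [-0.99, -0.144, 0.0], [-0.0, -0.001, -1.0]]
contact_force: [0.2, -0.1, -0.7]
width: 0.0146
```

Request:
jog_arm --pt "1 0 0 1 0 0 0" --pt "1 0 0 1 0 0 0" --pt "1 0 0 0 0 0 0"

```text
time: 21.95
position: [0.574, 0.2974, 0.0393]
tcp_rot: [[0.144, -0.99, 0.0], [-0.99, -0.144, 0.0], [-0.0, -0.0, -1.0]]
contact_force: [0.4, -0.1, -1.1]
width: 0.0139
```

Request:
jog_arm --pt "1 0 0 1 0 0 0" --pt "1 0 0 1 0 0 0" --pt "1 0 0 0 0 0 0"

```text
time: 22.2
position: [0.5737, 0.2973, 0.0368]
tcp_rot: [[0.144, -0.99, -0.0], [-0.99, -0.144, -0.0], [0.0, 0.0, -1.0]]
contact_force: [-0.5, -1.1, -0.9]
width: 0.0137
```

Request:
jog_arm --pt "1 0 0 1 0 0 0" --pt "1 0 0 1 0 0 0" --pt "1 0 0 1 0 0 0" --pt "1 0 0 0 0 0 0"

```text
time: 22.53
position: [0.5737, 0.2972, 0.0337]
tcp_rot: [[0.144, -0.99, -0.0], [-0.99, -0.144, -0.0], [0.0, 0.0, -1.0]]
contact_force: [-0.8, -0.1, -1.0]
width: 0.0142
```

Request:
jog_arm --pt "1 0 0 1 0 0 0" --pt "1 0 0 0 0 0 0"

```text
time: 22.7
position: [0.5738, 0.2973, 0.0328]
tcp_rot: [[0.144, -0.99, -0.0], [-0.99, -0.144, -0.0], [0.0, 0.0, -1.0]]
contact_force: [-1.0, 0.2, -1.2]
width: 0.014
```

Request:
jog_arm --pt "1 0 0 1 0 0 0" --pt "1 0 0 0 0 0 0"

```text
time: 22.87
position: [0.5738, 0.2973, 0.0319]
tcp_rot: [[0.144, -0.99, -0.0], [-0.99, -0.144, -0.0], [0.0, 0.0, -1.0]]
contact_force: [-0.3, 0.2, -1.9]
width: 0.0142
```

Request:
jog_arm --pt "1 0 0 1 0 0 0" --pt "1 0 0 0 0 0 0"

```text
time: 23.03
position: [0.5739, 0.2974, 0.0309]
tcp_rot: [[0.144, -0.99, 0.0], [-0.99, -0.144, 0.0], [-0.0, -0.0, -1.0]]
contact_force: [-0.6, 0.4, -1.1]
width: 0.0143
```

Request:
jog_arm --pt "1 0 0 1 0 0 0" --pt "1 0 0 0 0 0 0"

```text
time: 23.2
position: [0.574, 0.2976, 0.0304]
tcp_rot: [[0.145, -0.989, 0.0], [-0.989, -0.145, 0.001], [-0.001, -0.001, -1.0]]
contact_force: [-0.9, 1.4, 2.2]
width: 0.014
```

```bash
python3 look.py 17 wrist side; python3 - <<'E'
from h import *
cv2.imwrite("pics/c18.png",cv2.resize(ld("side",17)[2][110:200,250:350],None,fx=6,fy=6,interpolation=2))
E
```

```text
23.2 [0.574  0.2976 0.0304] [[0.145, -0.989, 0.0], [-0.989, -0.145, 0.001], [-0.001, -0.001, -1.0]] [-0.88  1.38  2.22] 0.014 [  20.9   38.9   -4.3   46.7    0.  -167.4]
```

View pics/c18.png

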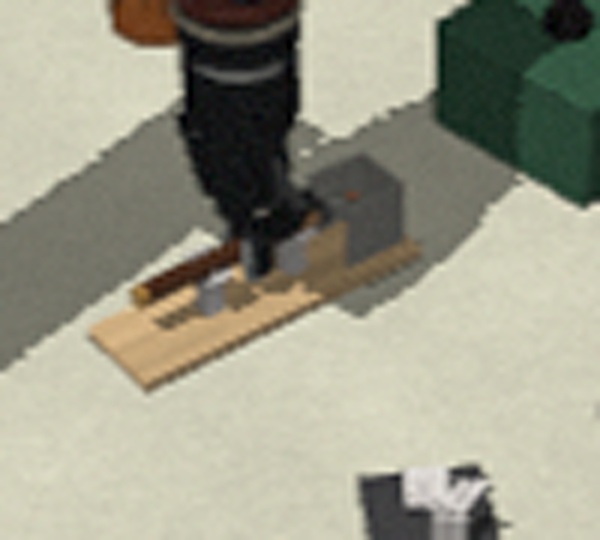

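View pics/wrist17.png

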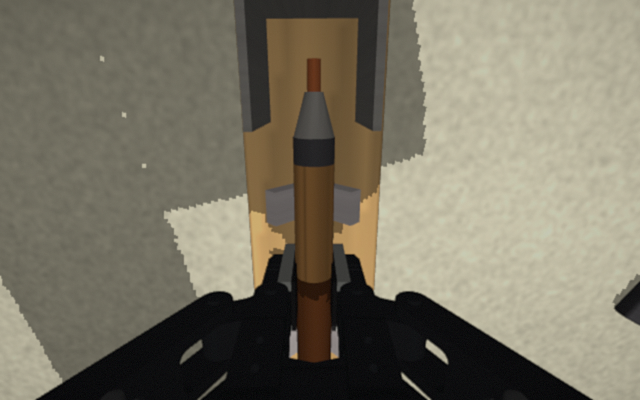

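Request:
jog_arm --pt "1 0 0 0.5 0 0 0" --pt "0.6 0 0 0 0 0 0" --pt "0.3 0 0 0 0 0 0" --pt "0 0 0 0 0 0 0" --pt "-0.4 0 0 0 0 0 0" --pt "-1 0 0 0 0 0 0" --pt "-1 0 0 0 0 0 0" --pt "-1 0 0 0 0 0 0" --pt "-1 0 0 0 0 0 0" --force 20

```text
time: 24.05
position: [0.5739, 0.2973, 0.0295]
tcp_rot: [[0.144, -0.99, 0.0], [-0.99, -0.144, -0.0], [0.0, -0.0, -1.0]]
contact_force: [0.8, -0.0, 0.2]
width: 0.0853
```

```bash
python3 look.py 18 wrist
```

```text
24.05 [0.5739 0.2973 0.0295] [[0.144, -0.99, 0.0], [-0.99, -0.144, -0.0], [0.0, -0.0, -1.0]] [ 0.76 -0.04  0.24] 0.0853 [  20.9   39.    -4.4   46.6   -0.  -167.4]
```

View pics/wrist18.png

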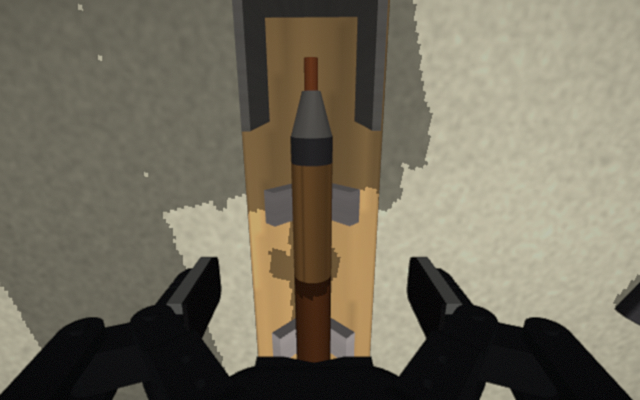

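Pen released, lying in both notches with its tip in the guard (310,75). Retract upwards.

Request:
jog_arm --pt "-1 0 0 -10 0 0 0" --pt "-1 0 0 -20 0 0 0" --pt "-1 0 0 -25 0 0 0" --pt "-1 0 0 -25 0 0 0" --pt "-1 0 0 -25 0 0 0" --pt "-1 0 0 -25 0 0 0" --pt "-1 0 0 -25 0 0 0" --pt "-1 0 0 -20 0 0 0" --pt "-1 0 0 0 0 0 0" --pt "-1 0 0 0 0 0 0" --pt "-1 0 0 0 0 0 0"

```text
time: 25.02
position: [0.5736, 0.2972, 0.2044]
tcp_rot: [[0.144, -0.99, -0.0], [-0.99, -0.144, -0.0], [0.0, 0.0, -1.0]]
contact_force: [-0.0, 0.2, -0.7]
width: 0.0853
```

```bash
python3 look.py 19 wrist scene side; python3 - <<'E'
from h import *
c,d,im=ld("wrist",19);P=cloud(c,d)
a=np.deg2rad(8.5);U=np.array([np.cos(a),np.sin(a)]);V=np.array([-U[1],U[0]])
C0=np.array([.574,.2965])
E=np.stack([(P[...,:2]-C0)@U,(P[...,:2]-C0)@V,P[...,2]],-1)*1000
for x in range(-95,120,10):
    k=(E[...,0]>x)&(E[...,0]<x+10)&(E[...,2]>35)&(E[...,2]<75)&(np.abs(E[...,1])<30)&(d>0)
    if k.sum()>8:
        q=E[k];print(x,k.sum(),"y %.1f..%.1f"%tuple(np.percentile(q[:,1],[1,99])),"core top %.1f"%(np.percentile(q[np.abs(q[:,1])<9][:,2],97) if (np.abs(q[:,1])<9).any() else 0),"core y", np.percentile(q[(np.abs(q[:,1])<11)&(q[:,2]>48)][:,1],[2,98]).round(1) if ((np.abs(q[:,1])<11)&(q[:,2]>48)).any() else '')
k=(np.abs(E[...,1])<9)&(E[...,2]>44)&(E[...,2]<64)&(E[...,0]<105)&(E[...,0]>-130)
print("pen x extent",np.percentile(E[k][:,0],[.5,99.5]))
cv2.imwrite("pics/c19.png",cv2.resize(ld("side",19)[2][110:200,250:350],None,fx=6,fy=6,interpolation=2))
E
```

```text
25.02 [0.5736 0.2972 0.2044] [[0.144, -0.99, -0.0], [-0.99, -0.144, -0.0], [0.0, 0.0, -1.0]] [-0.02  0.17 -0.68] 0.0853 [  20.9   30.9    9.1   68.2    0.  -167.4]
-95 77 y -7.2..8.2 core top 58.0 core y [-7.2  8.2]
-85 148 y -7.2..8.2 core top 57.9 core y [-7.2  8.1]
-75 140 y -7.2..8.1 core top 57.6 core y [-7.1  8. ]
-65 145 y -7.1..7.9 core top 57.9 core y [-7.1  7.9]
-55 150 y -7.1..7.8 core top 57.8 core y [-7.1  7.8]
-45 280 y -17.9..19.6 core top 57.7 core y [-10.1   7.7]
-35 381 y -17.9..19.5 core top 57.6 core y [-10.9   9.6]
-25 169 y -7.0..8.5 core top 57.9 core y [-7.   8.5]
-15 176 y -7.0..8.4 core top 57.9 core y [-7.   8.4]
-5 172 y -6.9..8.2 core top 57.8 core y [-6.9  8.2]
5 181 y -6.9..8.1 core top 58.2 core y [-6.9  8.1]
15 177 y -6.9..8.0 core top 57.9 core y [-6.9  8. ]
25 398 y -18.0..19.0 core top 57.9 core y [-10.6   8.8]
35 380 y -17.9..19.8 core top 57.9 core y [-10.5   8.7]
45 206 y -6.8..8.6 core top 58.0 core y [-6.8  8.5]
55 199 y -6.7..8.4 core top 57.7 core y [-6.7  8.4]
65 282 y -21.9..24.3 core top 56.3 core y [-4.9  6.6]
75 228 y -22.4..24.0 core top 53.5 core y [-2.3  4.2]
85 178 y -22.3..24.4 core top 52.9 core y [-1.5  2.9]
95 151 y -22.1..24.3 core top 0.0 core y 
105 494 y -21.8..23.8 core top 62.3 core y [-10.4  10.8]
pen x extent [-89.44828707  86.99823445]
```

View pics/wrist19.png

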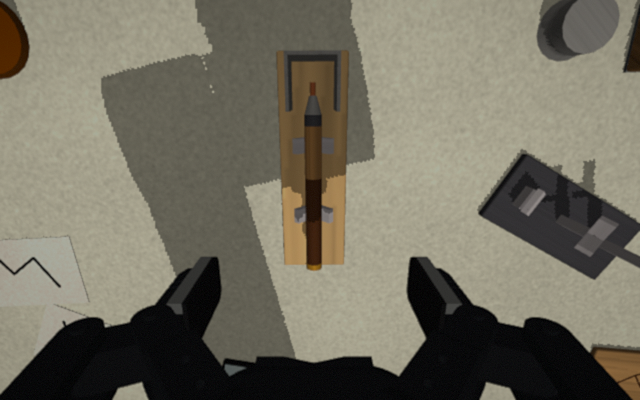

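View pics/scene19.png

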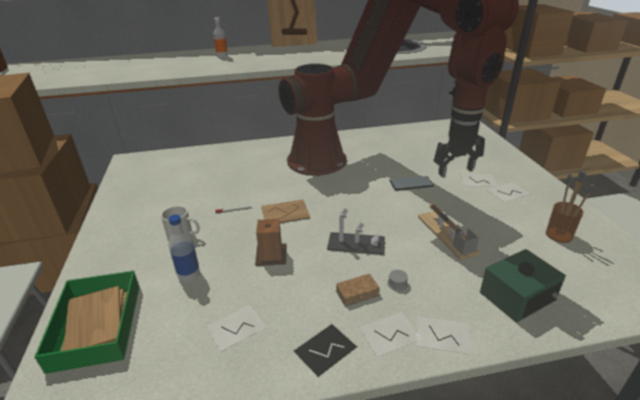

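View pics/c19.png

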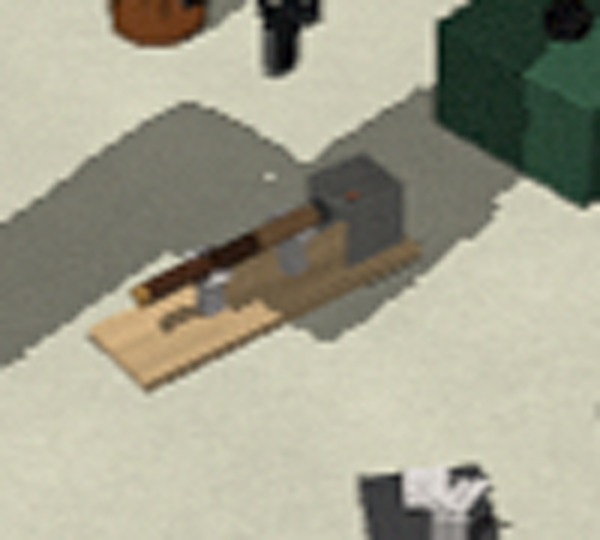

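```bash
python3 -c "
from rig import workorder
print(workorder.hand_in())"
```

```text
the job is handed in; nothing more can be done
None
```

The pen now lies level in both notches of the cradle with its tip inside the guard, and I handed the job in at about 25 s. `hand_in()` reports no verdict, so the result rests on my own checks.

- **Steps:** I gripped the pen about 20 mm from its butt and lifted it out of the stand. I leaned it in the V-rest with its tip at the foot plate and let go. I then took it by its middle and lifted it clear. The last joint's range made me turn the wrist nearly a full turn the other way before lowering it into the cradle.
- **V-rest:** After release, the wrist depth image put the pen's middle within about 1 mm of its seat in x, y and z.
- **Cradle:** The pen's middle is about 1 mm off lengthwise and under 1 mm sideways from the notches. Its axis is about 50 mm above the table, and its tip is about 87–89 mm along, inside the guard.
- **Robot and bystanders:** The gripper is open and clear, about 0.2 m above the table. The bystanders look unmoved in the last scene picture; I compared them by eye and did not measure them.
- **Disagreement:** Before the pen was seated in the V-rest, the wrist and scene cameras differed by about 4 mm on where it sat in the jaws. I therefore lowered it until I felt contact, at about 2 mm.

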